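Sort the paste cartridges by weight into the locked cooler

TASK

The solder-paste cartridges in the rack look alike, but some are full and some empty, and only their weight tells: put the full ones back in the cooler and clear the empties into the loose crate. First draw the lock pin up out of its bore and hang it upright by its collar in the open notch beside it, then pull the cooler's drawer all the way out to its stop; lift the cartridges out of the rack one by one, stand every full one upright in the drawer and put every empty one, standing or lying, in the crate. When all are sorted, push the drawer gently until it is fully home, leave the pin in its notch, and do not disturb the other things on the bench.

Things in the scene. Friction and masses are not known exactly. Their poses are not given: they have to be found in the camera images.
- cooler: White bench cooler, fixed, 256 wide, 180 high, 240 mm deep, clear top, open front. Origin: foot of the middle of its front face; x into the cooler (away from the robot), y to the left, z up. On its -y side a housing 110 mm high, before which a steel bracket plate 12 mm thick, top at z 52 mm, reaches 85 mm forward, with a round bore and beside it a notch open to -x.
- drawer (a joint): How far the cooler's drawer is drawn out along the cooler's -x, m: 0 fully home (hard stop), 0.16 fully out (hard stop). Drags with about 3 N of friction plus about 10 N per m/s, and stays where it is left. While the pin is in its bore it is locked.
- handle (a point): Top centre of the drawer's handle, an upright round post with a black grip 24 mm in diameter and 32 mm long (top 92 mm above the table), standing on the drawer's steel lip 65 mm in front of the drawer front, free all round.
- tray (a point): Centre of the drawer's inner floor, 12 mm above the table; axes as the cooler's. Open tray 140 mm (x) by 224 mm (y) inside, walls 46 mm above its floor, front panel top 75 mm above the table. Drawn out, the centre is 82 mm in front of the cooler's face; home, it is under the cooler's roof (underside 170 mm above the table).
- bore (a point): Centre of the bore's mouth in the top of the bracket (52 mm above the table); the bore is 14 mm in diameter, vertical, and goes on through the drawer's lip below when the drawer is home. Axes are the cooler's.
- notch (a point): Parking place in the notch, at the bracket's top (52 mm above the table), 62 mm to the -y side of the bore; axes as the cooler's. The notch is 16 mm wide, runs along x, open to -x: from its mouth 25 mm in front of this point to its end 14 mm behind it (the pin's axis can go to 9 mm behind).
- pin: Loose steel lock pin, 0.08 kg: shank 10 mm in diameter, 45 mm long; above it a collar 28 mm in diameter, 6 mm thick; above that a round black grip 22 mm in diameter, from 6 to 44 mm above the collar's underside. Origin: centre of the collar's underside, z along the pin towards the grip. At the start it stands in the bore, collar on the bracket.
- rack: Fixed open aluminium rack 70 x 334 mm, 50 mm high, with five square upright cells 62 mm wide in a row along its y, 66 mm apart (the middle one at the origin); floor 4 mm thick. Origin: centre of the underside.
- crate: Loose black open crate for the empties, 160 x 160 mm outside, 70 mm high, walls and floor 5 mm thick, 0.6 kg. Origin: centre of the underside. It may get knocked a few centimetres aside.
- cartridge_a: Sealed opaque grey paste cartridge, 130 mm tall: square foot 52 x 52 x 6 mm, round barrel 40 mm in diameter from 6 to 110 mm, black cap 26 mm in diameter up to 130 mm. Origin: centre of the underside of the foot; z up to the cap. Full (0.35 to 0.5 kg) or empty (0.07 to 0.11 kg): only the weight tells. Starts standing in a cell of the rack; may be absent.
- cartridge_b: Sealed opaque grey paste cartridge, 130 mm tall: square foot 52 x 52 x 6 mm, round barrel 40 mm in diameter from 6 to 110 mm, black cap 26 mm in diameter up to 130 mm. Origin: centre of the underside of the foot; z up to the cap. Full (0.35 to 0.5 kg) or empty (0.07 to 0.11 kg): only the weight tells. Starts standing in a cell of the rack; may be absent.
- cartridge_c: Sealed opaque grey paste cartridge, 130 mm tall: square foot 52 x 52 x 6 mm, round barrel 40 mm in diameter from 6 to 110 mm, black cap 26 mm in diameter up to 130 mm. Origin: centre of the underside of the foot; z up to the cap. Full (0.35 to 0.5 kg) or empty (0.07 to 0.11 kg): only the weight tells. Starts standing in a cell of the rack; may be absent.
- cartridge_d: Sealed opaque grey paste cartridge, 130 mm tall: square foot 52 x 52 x 6 mm, round barrel 40 mm in diameter from 6 to 110 mm, black cap 26 mm in diameter up to 130 mm. Origin: centre of the underside of the foot; z up to the cap. Full (0.35 to 0.5 kg) or empty (0.07 to 0.11 kg): only the weight tells. Starts standing in a cell of the rack; may be absent.
- cartridge_e: Sealed opaque grey paste cartridge, 130 mm tall: square foot 52 x 52 x 6 mm, round barrel 40 mm in diameter from 6 to 110 mm, black cap 26 mm in diameter up to 130 mm. Origin: centre of the underside of the foot; z up to the cap. Full (0.35 to 0.5 kg) or empty (0.07 to 0.11 kg): only the weight tells. Starts standing in a cell of the rack; may be absent.
- board_carrier: Bystander: black board carrier lying flat, 70 x 150 x 13 mm. Origin under its centre.
- flux_bottle: Bystander: white bottle, 44 mm in diameter, 95 mm tall. Origin under its centre.
- screwdriver: Bystander: screwdriver lying flat, 170 mm long.
- solder_spool: Bystander: steel-coloured wire spool, 64 mm in diameter, 50 mm high. Origin under its centre.
- parts_case: Bystander: white case 120 x 90 x 30 mm. Origin under its centre.
- brush: Bystander: brush lying flat, 160 mm long.

How it is judged (in metres and radians):
On the way, in this order (a step that is already met when the one before it is completed fails the run):
1. the lock pin is out of its bore and hangs upright in the notch, released (y of pin in the frame of notch between -0.006 and 0.006 m and x of pin in the frame of notch between -0.018 and 0.014 m and z of pin in the frame of notch between -0.004 and 0.005 m and angle between pin's own z axis and vertical below 0.15 rad and contact force between the fingers and pin below 0.1 N and linear speed of pin below 0.02 m/s), for 0.2 s.
2. the drawer is pulled out to its stop (value of joint drawer above 0.15 m), for 0.1 s.
3. with the drawer out, every full cartridge stands upright in it and every empty one is in the crate, released (value of joint drawer above 0.12 m and ((x of cartridge_a in the frame of tray between -0.075 and 0.075 m and y of cartridge_a in the frame of tray between -0.118 and 0.118 m and z of cartridge_a in the frame of tray between -0.006 and 0.012 m and angle between cartridge_a's own z axis and vertical below 0.15 rad and contact force between cartridge_a and cooler above 2.2 N) or (x of cartridge_a in the frame of crate between -0.08 and 0.08 m and y of cartridge_a in the frame of crate between -0.08 and 0.08 m and z of cartridge_a in the frame of crate between -0.003 and 0.085 m and contact force between cartridge_a and crate below 2.2 N)) and ((x of cartridge_b in the frame of tray between -0.075 and 0.075 m and y of cartridge_b in the frame of tray between -0.118 and 0.118 m and z of cartridge_b in the frame of tray between -0.006 and 0.012 m and angle between cartridge_b's own z axis and vertical below 0.15 rad and contact force between cartridge_b and cooler above 2.2 N) or (x of cartridge_b in the frame of crate between -0.08 and 0.08 m and y of cartridge_b in the frame of crate between -0.08 and 0.08 m and z of cartridge_b in the frame of crate between -0.003 and 0.085 m and contact force between cartridge_b and crate below 2.2 N)) and ((x of cartridge_c in the frame of tray between -0.075 and 0.075 m and y of cartridge_c in the frame of tray between -0.118 and 0.118 m and z of cartridge_c in the frame of tray between -0.006 and 0.012 m and angle between cartridge_c's own z axis and vertical below 0.15 rad and contact force between cartridge_c and cooler above 2.2 N) or (x of cartridge_c in the frame of crate between -0.08 and 0.08 m and y of cartridge_c in the frame of crate between -0.08 and 0.08 m and z of cartridge_c in the frame of crate between -0.003 and 0.085 m and contact force between cartridge_c and crate below 2.2 N)) and ((x of cartridge_d in the frame of tray between -0.075 and 0.075 m and y of cartridge_d in the frame of tray between -0.118 and 0.118 m and z of cartridge_d in the frame of tray between -0.006 and 0.012 m and angle between cartridge_d's own z axis and vertical below 0.15 rad and contact force between cartridge_d and cooler above 2.2 N) or (x of cartridge_d in the frame of crate between -0.08 and 0.08 m and y of cartridge_d in the frame of crate between -0.08 and 0.08 m and z of cartridge_d in the frame of crate between -0.003 and 0.085 m and contact force between cartridge_d and crate below 2.2 N)) and ((x of cartridge_e in the frame of tray between -0.075 and 0.075 m and y of cartridge_e in the frame of tray between -0.118 and 0.118 m and z of cartridge_e in the frame of tray between -0.006 and 0.012 m and angle between cartridge_e's own z axis and vertical below 0.15 rad and contact force between cartridge_e and cooler above 2.2 N) or (x of cartridge_e in the frame of crate between -0.08 and 0.08 m and y of cartridge_e in the frame of crate between -0.08 and 0.08 m and z of cartridge_e in the frame of crate between -0.003 and 0.085 m and contact force between cartridge_e and crate below 2.2 N)) and contact force between the fingers and cartridge_a below 0.1 N and contact force between the fingers and cartridge_b below 0.1 N and contact force between the fingers and cartridge_c below 0.1 N and contact force between the fingers and cartridge_d below 0.1 N and contact force between the fingers and cartridge_e below 0.1 N), for 0.2 s.
4. the drawer is pushed fully home (value of joint drawer below 0.006 m), for 0.2 s.
At the end, for the whole second after the job is handed in: Drawer home within 6 mm; pin in the notch, collar on the bracket (6 mm across, 4 mm in height, tilt < 0.15 rad); every full cartridge stands on the drawer floor (tilt < 0.15 rad); every empty one has its foot inside the crate, < 85 mm above its underside; crate upright; all at rest (value of joint drawer below 0.006 m and y of pin in the frame of notch between -0.006 and 0.006 m and x of pin in the frame of notch between -0.018 and 0.014 m and z of pin in the frame of notch between -0.004 and 0.005 m and angle between pin's own z axis and vertical below 0.15 rad and ((x of cartridge_a in the frame of tray between -0.075 and 0.075 m and y of cartridge_a in the frame of tray between -0.118 and 0.118 m and z of cartridge_a in the frame of tray between -0.006 and 0.012 m and angle between cartridge_a's own z axis and vertical below 0.15 rad and contact force between cartridge_a and cooler above 2.2 N) or (x of cartridge_a in the frame of crate between -0.08 and 0.08 m and y of cartridge_a in the frame of crate between -0.08 and 0.08 m and z of cartridge_a in the frame of crate between -0.003 and 0.085 m and contact force between cartridge_a and crate below 2.2 N)) and ((x of cartridge_b in the frame of tray between -0.075 and 0.075 m and y of cartridge_b in the frame of tray between -0.118 and 0.118 m and z of cartridge_b in the frame of tray between -0.006 and 0.012 m and angle between cartridge_b's own z axis and vertical below 0.15 rad and contact force between cartridge_b and cooler above 2.2 N) or (x of cartridge_b in the frame of crate between -0.08 and 0.08 m and y of cartridge_b in the frame of crate between -0.08 and 0.08 m and z of cartridge_b in the frame of crate between -0.003 and 0.085 m and contact force between cartridge_b and crate below 2.2 N)) and ((x of cartridge_c in the frame of tray between -0.075 and 0.075 m and y of cartridge_c in the frame of tray between -0.118 and 0.118 m and z of cartridge_c in the frame of tray between -0.006 and 0.012 m and angle between cartridge_c's own z axis and vertical below 0.15 rad and contact force between cartridge_c and cooler above 2.2 N) or (x of cartridge_c in the frame of crate between -0.08 and 0.08 m and y of cartridge_c in the frame of crate between -0.08 and 0.08 m and z of cartridge_c in the frame of crate between -0.003 and 0.085 m and contact force between cartridge_c and crate below 2.2 N)) and ((x of cartridge_d in the frame of tray between -0.075 and 0.075 m and y of cartridge_d in the frame of tray between -0.118 and 0.118 m and z of cartridge_d in the frame of tray between -0.006 and 0.012 m and angle between cartridge_d's own z axis and vertical below 0.15 rad and contact force between cartridge_d and cooler above 2.2 N) or (x of cartridge_d in the frame of crate between -0.08 and 0.08 m and y of cartridge_d in the frame of crate between -0.08 and 0.08 m and z of cartridge_d in the frame of crate between -0.003 and 0.085 m and contact force between cartridge_d and crate below 2.2 N)) and ((x of cartridge_e in the frame of tray between -0.075 and 0.075 m and y of cartridge_e in the frame of tray between -0.118 and 0.118 m and z of cartridge_e in the frame of tray between -0.006 and 0.012 m and angle between cartridge_e's own z axis and vertical below 0.15 rad and contact force between cartridge_e and cooler above 2.2 N) or (x of cartridge_e in the frame of crate between -0.08 and 0.08 m and y of cartridge_e in the frame of crate between -0.08 and 0.08 m and z of cartridge_e in the frame of crate between -0.003 and 0.085 m and contact force between cartridge_e and crate below 2.2 N)) and linear speed of each of cartridge_a, cartridge_b, cartridge_c, cartridge_d, cartridge_e below 0.02 m/s and angle between crate's own z axis and vertical below 0.2 rad); the robot touches nothing.
It fails at once if the drawer is slammed (closing faster than 0.35 m/s) (velocity of joint drawer below -0.35 m/s).
It fails at once if another thing on the bench is disturbed (moved more than 40 mm) (distance of any of board_carrier, flux_bottle, screwdriver, solder_spool, parts_case, brush from where it was at the start of the episode above 0.04 m).
Of cartridge_a, cartridge_b, cartridge_c, cartridge_d, cartridge_e only 3 to 5 are there at a start; the rules pass over those that are not, and their reading is None.
At some moment in a run one of crate may be knocked a few centimetres aside while the robot is not near it.
It also fails if it takes over 210 s, if anything falls off the work surface, if the arm or the gripper's body presses on something with over 40 N, if the wrist force passes 120 N, or if a joint passes its speed limit or range.

ROBOT

A 7-joint arm with a two-finger parallel gripper is mounted at the origin on the work surface. World frame = base frame: x ahead of the robot, y to its left, z up, the work surface at z = 0. Lengths are in mm, angles in rad, forces in N, time in s.
With the tool pointing down it reaches from about 425 to 950 mm from the base axis. Payload 16.7 kg.
Tool frame: the origin (TCP) lies midway between the tips of the shut fingers; the grasp point (between the pads) lies 19 mm behind it; z points along the fingers, y is the line along which they close (so a half turn about z gives the same grasp; the last joint's range is limited). The gripper opens to 94 mm and grips with 3 to 60 N. Pads are 16 mm wide; open, the fingers measure 119 mm over their backs; the gripper's body (75 mm by 177 mm) begins 78 mm behind the grasp point.
Start: joints at [1.2, 0.426, 0.074, 1.606, -0.034, 1.111, -0.067], TCP at [148.462, -658.433, 205.467] pointing down, gripper open.
Joint ranges: [-2.85, 2.85], [-0.5, 2.14], [-1.23, 1.37], [0.21, 2.46], [-1.02, 4.16], [0.16, 2.05], [-2.73, 2.73]. Speed limits (rad/s): [1.89, 1.89, 2.39, 2.39, 3.01, 3.01, 3.01].

INTERFACE

Orientations are given as [roll, pitch, yaw] about the fixed x, y, z axes, in that order (R = Rz(yaw) Ry(pitch) Rx(roll)).
In Python, from rig import ctrl gives the robot as it stands. The module is installed in compiled form; this text tells all that it offers.
- The arm moves only by the tool move_arm, never from a script. Its argument "targets" is a list of rows, each an object with "delta_pos": the shift along the tool's x, y, z as a fraction of full scale, a list of three; "delta_rot": the turn, a rotation vector about the tool's x, y, z as a fraction of full scale, a list of three. A call has 1 to 12 rows; each row is the pose to reach, as a shift and turn from the pose commanded when the call began, along the tool's axes at that moment, turning the shorter way round; what a row does not reach only later rows make up. Full scale, the value 1, is 30 cm for a shift and 360 degrees for a turn. A row lasts 1/12 s, in which the tool goes at most 41.7 mm and 7.16 degrees, less where a joint would pass 70% of its speed; a pose out of reach is approached as far as the arm can. A call with a number of a shift or a turn outside -1 to 1 is refused whole. A call with a gripper value outside its range is refused whole. "hand" is the finger opening in mm, from 0 to 94, set as the call begins (left out, the last holds). The fingers move at their own pace and stop on an object; the grip force is fixed at half the most. Time passes only in rows, so rows that repeat a pose let the fingers close. It gives the time, the measured TCP pose, the force, the opening and the grip force at its end, in the units of the state.
- ctrl.read_state(): the state, without advancing time (a new reading comes with each control period).
- ctrl.capture(name): name is "side" or "top"; returns a dict with "color" (400x640x3 uint8, red, green, blue), "intrinsics" (3x3 intrinsics, pixels), "R" (3x3) and "t" (3): a world point X has camera coordinates R X + t. Camera axes: x right, y down, z forward; pixel columns grow to the right and rows downward; lengths in mm; the calibration is good to about 2 mm. A picture is of the moment at which its call begins. There is no depth.
- ctrl.close_job(): hands the job in; it is judged then, once.
The state is a dict: "time": time; "qpos": joint angles; "joint_velocities": joint speeds; "effort": joint torques, N m; "eef_pos": TCP position; "tool_rot": TCP orientation; "wrist_force": force on the tool from outside, world axes, zero at the start; "moment": the same for the moment, N m; "grip_width": finger opening in mm; "finger_force": force on a finger pad.
Only numpy, scipy, OpenCV 4.12 (cv2) and the standard library are available. Lean on these libraries where they do the work, as an engineer would, in place of code of your own. Each camera call takes 0.05 s, during which the arm holds its last target. There are 200 camera calls.

## Working session

There is one attempt and no reset: what is moved stays moved. The work goes in short steps, Python scripts to look and compute and a tool call to move; the robot and the scene stay as the last step left them, time stands still between calls to the robot, and variables do not carry over. Pictures are saved under pics/ and viewed, at most 17 in all, crops included, and the job is handed in when it is done.

Besides the shell and the picture viewer there is one more tool, called after "Call:" in YAML: its name, and indented under it one key for each argument. move_arm: Moves the arm, as the interface text tells. Shift numbers are shares of 30 cm and turn numbers shares of 360 degrees, none past 1 either way. Its arguments: {"type":"object","properties":{"targets":{"type":"array"},"hand":{"type":"number"}},"required":["targets"]}

```bash
ls; mkdir -p pics
python3 - <<'E'
from rig import ctrl
import cv2
s=ctrl.read_state()
for k,v in s.items(): print(k,v)
for n in('top','side'):
    c=ctrl.capture(n); cv2.imwrite(f'pics/{n}0.png',c['color'][:,:,::-1]); print(n,c['intrinsics'],c['R'],c['t'])
E
```

```text
pics
time 0.0
qpos [ 1.19946392  0.42671628  0.07385155  1.60659627 -0.03409688  1.11079518
 -0.06706886]
joint_velocities [-1.14188278e-03  5.64041154e-04 -1.36518242e-05  9.73907647e-04
  1.50009493e-03 -1.74314076e-04 -9.90395824e-04]
effort [-1.11762889e-03 -9.35829234e+01  3.66588749e+00 -4.54190862e+01
 -4.90087748e-02  2.04451487e-02  2.06533505e-04]
eef_pos [ 148.38558108 -658.04563822  204.79086133]
tool_rot [-3.14034051e+00  9.46884336e-05  2.21833053e-01]
wrist_force [-1.2765127   0.78383933 -0.40738037]
moment [-0.02560431  0.01396168  0.038332  ]
finger_force 0.0
grip_width 93.77604288596598
top [[408.48796362   0.         322.67223103]
 [  0.         408.48796362 199.46224601]
 [  0.           0.           1.        ]] [[ 0.01806025 -0.99980491  0.00799838]
 [-0.99820076 -0.01848758 -0.05703906]
 [ 0.0571758  -0.00695385 -0.99833991]] [   2.42454006  558.00418557 1338.28639387]
side [[413.39100123   0.         319.27384461]
 [  0.         413.39100123 202.15346868]
 [  0.           0.           1.        ]] [[-8.52925026e-01 -5.22033138e-01  5.50053810e-04]
 [-3.95506148e-01  6.45510177e-01 -6.53369343e-01]
 [ 3.40725383e-01 -5.57492613e-01 -7.57039100e-01]] [445.63704233 261.27388746 988.6957313 ]
```

View pics/top0.png

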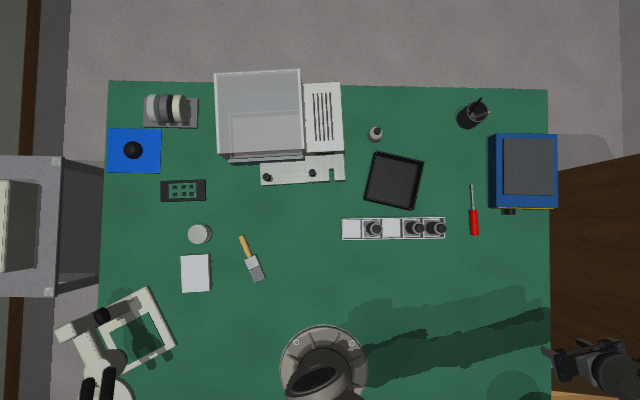

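View pics/side0.png

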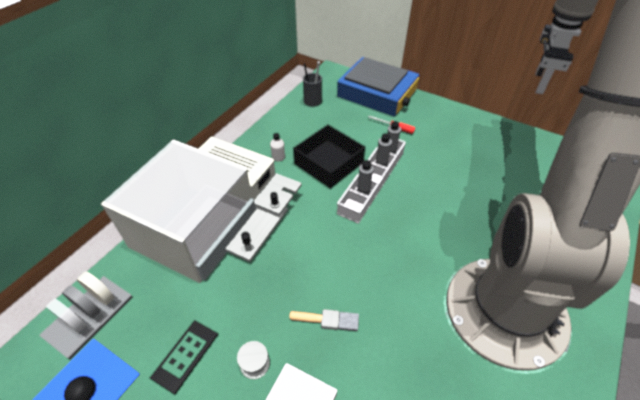

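Top view: cooler at (215–300, 70–160), handle at (267,178), pin at (312,173), notch at (332,174), crate at (394,181). The rack spans (342–445, 228) with cartridges in cells 2, 4 and 5, three in all. The side view shows the same.

```bash
cat > h.py <<'E'
import cv2, numpy as np
from rig import ctrl
def cap(n): return ctrl.capture(n)
def ray(c,p):
    R,t,K=map(np.array,(c['R'],c['t'],c['intrinsics']))
    return -R.T@t, R.T@np.linalg.solve(K,[p[0],p[1],1.])
def onz(c,p,z):
    o,d=ray(c,p); return o+d*(z-o[2])/d[2]
def tri(ca,pa,cb,pb):
    A=np.zeros((3,3));b=np.zeros(3);L=[]
    for c,p in((ca,pa),(cb,pb)):
        o,d=ray(c,p);d=d/np.linalg.norm(d);M=np.eye(3)-np.outer(d,d);A+=M;b+=M@o;L.append((o,M))
    X=np.linalg.solve(A,b); return X,[round(float(np.linalg.norm(M@(X-o))),1) for o,M in L]
def proj(c,X):
    v=np.array(c['R'])@np.array(X,float)+np.array(c['t']); v=np.array(c['intrinsics'])@v; return v[:2]/v[2]
def blobs(c,box,thr,amin=8,amax=2000):
    x0,y0,x1,y1=box; g=c['color'][y0:y1,x0:x1].max(2)
    n,l,st,ce=cv2.connectedComponentsWithStats((g<thr).astype(np.uint8))
    return [(np.round(ce[i]+[x0,y0],1).tolist(),int(st[i,4]),(st[i,:4]+[x0,y0,0,0]).tolist()) for i in range(1,n) if amin<st[i,4]<amax]
E
python3 - <<'E'
from h import *
t=cap('top');s=cap('side')
print(blobs(t,(255,160,460,245),45)); print(blobs(s,(225,110,420,260),45))
cv2.imwrite('pics/t1.png',cv2.resize(t['color'][145:245,255:455,::-1],None,fx=4,fy=4,interpolation=cv2.INTER_CUBIC))
cv2.imwrite('pics/s1.png',cv2.resize(s['color'][115:265,220:420,::-1],None,fx=4,fy=4,interpolation=cv2.INTER_CUBIC))
E
```

```text
[([258.0, 161.4], 10, [255, 161, 7, 2]), ([399.8, 185.2], 657, [364, 160, 60, 51]), ([268.6, 178.2], 16, [266, 175, 5, 6]), ([368.7, 227.4], 28, [367, 223, 6, 11]), ([409.6, 227.2], 65, [406, 222, 9, 12]), ([430.7, 227.2], 85, [426, 222, 11, 12]), ([416.8, 226.9], 15, [415, 224, 6, 8]), ([438.3, 226.9], 15, [437, 224, 5, 8])]
[([394.1, 125.8], 26, [392, 123, 5, 6]), ([276.1, 136.6], 11, [275, 135, 3, 4]), ([385.2, 138.2], 32, [382, 135, 7, 7]), ([317.2, 157.1], 16, [314, 154, 6, 7]), ([327.4, 158.6], 13, [325, 154, 7, 9]), ([263.6, 178.9], 63, [259, 171, 10, 16]), ([273.9, 199.6], 34, [272, 196, 5, 8]), ([246.0, 240.5], 33, [243, 237, 6, 8])]
```

View pics/t1.png

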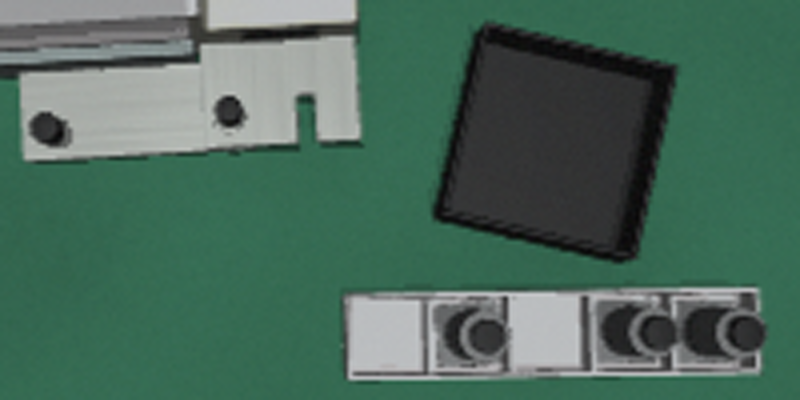

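View pics/s1.png

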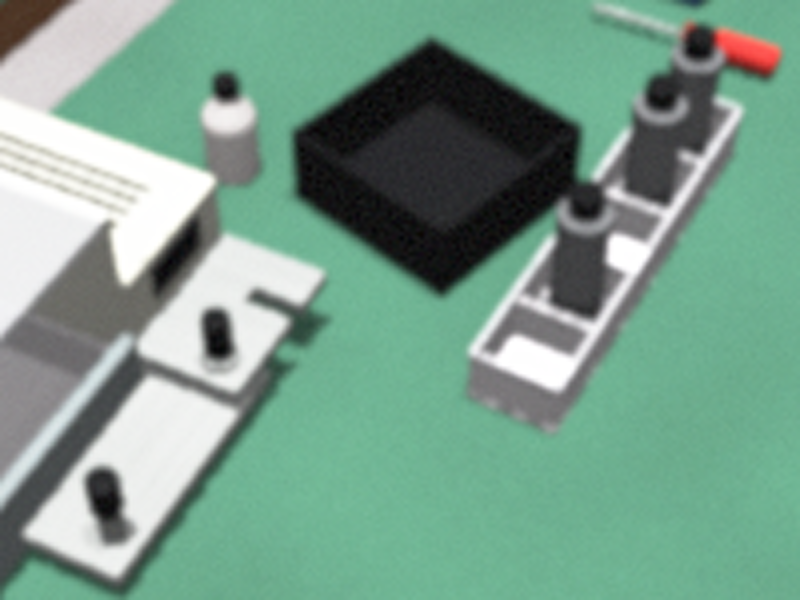

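Top crop (4×, origin 255,145): cap tops at (486,336), (658,332) and (743,333). Pin top is at (231,107), handle top at (45,125), and the notch is centred at column 308 with its end at row 95. Crate rim corners are (486,24), (676,67), (630,262) and (436,214); rack corners are (345,293), (759,288), (761,373) and (349,380).
Side crop (4×, origin 220,115): cap tops at (587,193), (660,87) and (700,38), pin top (214,318), handle top (100,478).

Run:
```python
from h import *
np.set_printoptions(precision=1,suppress=True)
t=cap('top');s=cap('side')
T=lambda u,v:((u+.5)/4-.5+255,(v+.5)/4-.5+145)
S=lambda u,v:((u+.5)/4-.5+220,(v+.5)/4-.5+115)
for n,a,b in [('cap1',(486,336),(587,193)),('cap2',(658,332),(660,87)),('cap3',(743,333),(700,38)),('pin',(231,107),(214,318)),('handle',(45,125),(100,478)),
 ('rackNL',(349,380),(565,390)),('rackFL',(345,293),(473,352)),('rackFR',(759,288),(660,70)),('rackNR',(761,373),(742,105)),
 ('brFR',(360,141),(325,275)),('brFarR',(355,36),(226,236)),('crTL',(486,24),(296,132)),('crBL',(436,214),(440,234)),('crTR',(676,67),(432,40)),('crBR',(630,262),(579,130))]:
    print(n,*tri(t,T(*a),s,S(*b)))
print('rack',[onz(t,T(*p),50)[:2] for p in[(345,293),(759,288),(761,373),(349,380)]])
print('crate',[onz(t,T(*p),70)[:2] for p in[(486,24),(676,67),(630,262),(436,214)]])
print('notch L,R,end; brFR brFarR brNL',[onz(t,T(*p),52)[:2] for p in[(299,146),(317,144),(308,95),(360,141),(355,36),(206,152)]])
print('drawer lip z12? ',[onz(t,T(*p),40)[:2] for p in[(20,72),(25,160),(203,152)]])
```

```text
cap1 [ 464.9 -149.8  134.6] [1.2, 1.2]
cap2 [ 471.  -280.   131.7] [0.4, 0.4]
cap3 [ 470.3 -344.6  133. ] [1.6, 1.6]
pin [640.6  46.6  91.3] [0.9, 0.9]
handle [623.5 192.   90.9] [1.2, 1.2]
rackNL [425.2 -52.5  49.2] [2.8, 2.8]
rackFL [495.  -48.2  50.7] [2.9, 2.9]
rackFR [ 507.6 -377.2   63.2] [0.3, 0.3]
rackNR [ 438.5 -382.2   54. ] [0.9, 0.9]
brFR [620.4 -57.3  50.7] [0.4, 0.4]
brFarR [705.5 -52.5  50. ] [1.3, 1.3]
crTL [ 713.2 -156.8   69.2] [2.1, 2.1]
crBL [ 560.5 -117.5   72.4] [0.9, 0.9]
crTR [ 682.3 -310.1   66.3] [1.5, 1.5]
crBR [ 526.5 -272.    70.5] [0.5, 0.5]
rack [array([497.5, -46.9]), array([ 507.7, -381.4]), array([ 439.3, -383.1]), array([427.8, -51.2])]
crate [array([ 714.8, -155.6]), array([ 683. , -308.4]), array([ 526. , -272.3]), array([ 561.5, -117.4])]
notch L,R,end; brFR brFarR brNL [array([615.6,  -7.7]), array([617.5, -22.3]), array([657.2, -14.3]), array([620.6, -57. ]), array([706.2, -51.7]), array([609.3,  67.4])]
drawer lip z12?  [array([673.3, 221. ]), array([601.2, 215. ]), array([610.5,  70.2])]
```

```bash
cat >> h.py <<'E'
from scipy.spatial.transform import Rotation as Ro
def plan(xyz,yaw):
    """tool-axis shift (fractions) and tool-z turn from the present pose to TCP xyz, pointing down at yaw"""
    s=ctrl.read_state(); R=Ro.from_euler('xyz',s['tool_rot']); T=Ro.from_euler('xyz',[np.pi,0,yaw])
    d=R.inv().apply(np.array(xyz)-s['eef_pos'])/300; r=(R.inv()*T).as_rotvec()/(2*np.pi)
    print('d',d.round(4).tolist(),'r',r.round(4).tolist(),'t',round(s['time'],1))
E
python3 - <<'E'
from h import *
np.set_printoptions(precision=4,suppress=True)
t=cap('top');g=t['color'].astype(float)[:,:,0]
def hedge(c0,c1,r0,r1,z,sub=()):
    P=[]
    for c in range(c0,c1):
        d=np.abs(np.diff(g[r0:r1,c])); i=d.argmax(); w=d[max(0,i-1):i+2]; P.append((c,r0+max(0,i-1)+(w*np.arange(len(w))).sum()/w.sum()+.5))
    W=np.array([onz(t,p,z)[:2] for p in P],np.float32)
    vx,vy,x,y=cv2.fitLine(W,cv2.DIST_HUBER,0,.01,.01).ravel(); 
    if vy<0: vx,vy=-vx,-vy
    print('yaw',np.arctan2(-vx,vy),'resid',np.std((W[:,0]-x)*vy-(W[:,1]-y)*vx),'at',x,y)
hedge(307,328,174,190,52); hedge(264,302,174,192,30); hedge(217,298,62,82,180); hedge(306,340,75,95,110)
print(proj(t,[640,46,96]),[onz(t,p,10)[:2] for p in[(240,236),(262,280),(245,262)]])
plan([643,46.6,200],.08)
E
```

```text
yaw 0.066115454 resid 6.2649837 at 615.9989 29.252537
yaw 0.0800763 resid 0.33687827 at 606.7914 145.61957
yaw 0.07741077 resid 0.85792047 at 927.2405 211.57399
yaw 0.08451647 resid 13.845542 at 920.1368 19.6559
[312.6926 171.6155] [array([432.1193, 283.7949]), array([289.2561, 207.3026]), array([347.049, 264.818])]
d [2.1249, -1.9297, 0.0183] r [-0.0, 0.0, 0.0226] t 0.3
```

Call:
move_arm:
  targets:
    - {"delta_pos": [0.1, -0.09, 0], "delta_rot": [0, 0, 0.01]}
    - {"delta_pos": [1, -0.91, 0], "delta_rot": [0, 0, 0.0232]}
    - {"delta_pos": [1, -0.91, 0], "delta_rot": [0, 0, 0.0232]}
    - {"delta_pos": [1, -0.91, 0], "delta_rot": [0, 0, 0.0232]}
    - {"delta_pos": [1, -0.91, 0], "delta_rot": [0, 0, 0.0232]}
    - {"delta_pos": [1, -0.91, 0], "delta_rot": [0, 0, 0.0232]}
    - {"delta_pos": [1, -0.91, 0], "delta_rot": [0, 0, 0.0232]}
    - {"delta_pos": [1, -0.91, 0], "delta_rot": [0, 0, 0.0232]}
    - {"delta_pos": [1, -0.91, 0], "delta_rot": [0, 0, 0.0232]}
    - {"delta_pos": [1, -0.91, 0], "delta_rot": [0, 0, 0.0232]}
    - {"delta_pos": [1, -0.91, 0], "delta_rot": [0, 0, 0.0232]}
    - {"delta_pos": [1, -0.91, 0], "delta_rot": [0, 0, 0.0232]}
  hand: 60

```text
time: 1.35
eef_pos: [382.2, -324.8, 205.7]
tool_rot: [3.141, -0.0, 0.079]
wrist_force: [-0.6, -0.1, 0.4]
grip_width: 60.1
finger_force: 0.0
```

```bash
python3 -c "
from h import *
plan([642,46.6,150],.079)"
```

```text
d [0.9616, -1.1652, 0.186] r [0.0, -0.0001, 0.0001] t 1.4
```

Call:
move_arm:
  targets:
    - {"delta_pos": [0.9, -0.95, 0], "delta_rot": [0, 0, 0]}
    - {"delta_pos": [0.9, -0.95, 0], "delta_rot": [0, 0, 0]}
    - {"delta_pos": [0.9, -0.95, 0], "delta_rot": [0, 0, 0]}
    - {"delta_pos": [0.9, -0.95, 0], "delta_rot": [0, 0, 0]}
    - {"delta_pos": [0.9, -0.95, 0], "delta_rot": [0, 0, 0]}
    - {"delta_pos": [0.9, -0.95, 0], "delta_rot": [0, 0, 0]}
    - {"delta_pos": [0.9, -0.95, 0], "delta_rot": [0, 0, 0]}
    - {"delta_pos": [0.9, -0.95, 0], "delta_rot": [0, 0, 0]}
    - {"delta_pos": [0.9, -0.95, 0], "delta_rot": [0, 0, 0]}
    - {"delta_pos": [0.9, -0.95, 0], "delta_rot": [0, 0, 0]}
    - {"delta_pos": [0.9, -0.95, 0], "delta_rot": [0, 0, 0]}
    - {"delta_pos": [0.9, -0.95, 0], "delta_rot": [0, 0, 0]}

```text
time: 2.35
eef_pos: [628.8, -22.1, 204.9]
tool_rot: [3.142, 0.001, 0.076]
wrist_force: [-0.6, -1.2, 0.1]
grip_width: 60.1
finger_force: 0.0
```

```bash
python3 -c "
from h import *
plan([641,46.6,110],.079);plan([641,46.6,63],.079)"
```

```text
d [0.0583, -0.2252, 0.3161] r [0.0, 0.0001, -0.0004] t 2.4
d [0.0584, -0.2252, 0.4728] r [0.0, 0.0001, -0.0004] t 2.4
```

Call:
move_arm:
  targets:
    - {"delta_pos": [0.058, -0.225, 0], "delta_rot": [0, 0, 0]}
    - {"delta_pos": [0.058, -0.225, 0], "delta_rot": [0, 0, 0]}
    - {"delta_pos": [0.058, -0.225, 0.1], "delta_rot": [0, 0, 0]}
    - {"delta_pos": [0.058, -0.225, 0.2], "delta_rot": [0, 0, 0]}
    - {"delta_pos": [0.058, -0.225, 0.3], "delta_rot": [0, 0, 0]}
    - {"delta_pos": [0.058, -0.225, 0.3], "delta_rot": [0, 0, 0]}
    - {"delta_pos": [0.058, -0.225, 0.3], "delta_rot": [0, 0, 0]}
  hand: 60

```text
time: 2.93
eef_pos: [639.9, 44.9, 115.0]
tool_rot: [3.141, 0.003, 0.074]
wrist_force: [1.2, 0.6, 0.4]
grip_width: 59.7
finger_force: 0.0
```

```bash
python3 -c "
from h import *
print(ctrl.read_state()['eef_pos']);plan([641,46.6,63],.079)"
```

```text
[639.90788692  44.88797104 114.97704524]
d [0.0045, -0.0056, 0.1732] r [0.0001, 0.0004, -0.0008] t 2.9
```

Call:
move_arm:
  targets:
    - {"delta_pos": [0.004, -0.005, 0.05], "delta_rot": [0, 0, -0.0007]}
    - {"delta_pos": [0.004, -0.005, 0.1], "delta_rot": [0, 0, -0.0007]}
    - {"delta_pos": [0.004, -0.005, 0.14], "delta_rot": [0, 0, -0.0007]}
    - {"delta_pos": [0.004, -0.005, 0.17], "delta_rot": [0, 0, -0.0007]}
    - {"delta_pos": [0.004, -0.005, 0.17], "delta_rot": [0, 0, -0.0007]}
    - {"delta_pos": [0.004, -0.005, 0.17], "delta_rot": [0, 0, -0.0007]}
    - {"delta_pos": [0.004, -0.005, 0.17], "delta_rot": [0, 0, -0.0007]}

```text
time: 3.52
eef_pos: [642.6, 48.7, 65.5]
tool_rot: [-3.142, -0.001, 0.08]
wrist_force: [0.5, 0.1, 0.5]
grip_width: 59.9
finger_force: 0.0
```

```bash
python3 -c "
from h import *
s=cap('side');cv2.imwrite('pics/s2.png',cv2.resize(s['color'][140:260,200:360,::-1],None,fx=4,fy=4,interpolation=cv2.INTER_CUBIC))
plan([641,46.6,63],.079)"
```

```text
d [-0.0058, 0.0067, 0.0085] r [-0.0, -0.0002, 0.0002] t 3.6
```

View pics/s2.png

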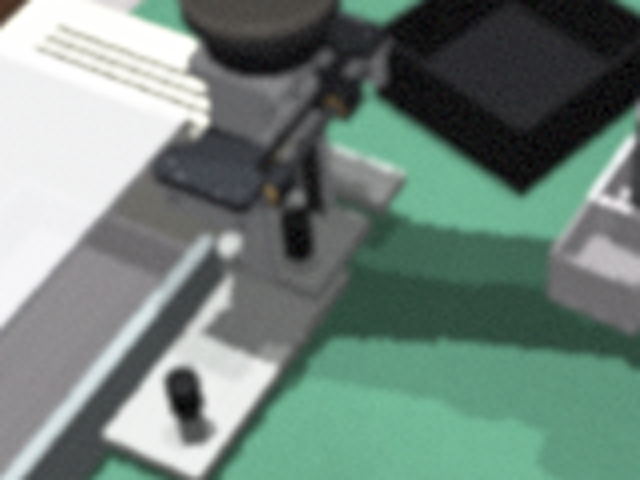

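```bash
python3 -c "
from h import *
s=cap('side');st=ctrl.read_state();p=np.array(st['eef_pos']);y=np.array([-np.sin(.079),np.cos(.079),0])
print(p,st['grip_width'])
for n,q in(('tcp',p),('f+',p+30*y),('f-',p-30*y),('pintop',[641,46.6,96]),('pinbot',[641,46.6,58])): print(n,((proj(s,q)-[200,140])*4).round())
"
```

```text
[642.51966076  48.74977207  65.47699446] 59.99299502191468
tcp [290. 243.]
f+ [267. 272.]
f- [313. 213.]
pintop [290. 211.]
pinbot [295. 249.]
```

Call:
move_arm:
  targets:
    - {"delta_pos": [-0.005, 0.005, 0.007], "delta_rot": [0, 0, 0]}
    - {"delta_pos": [-0.005, 0.005, 0.007], "delta_rot": [0, 0, 0]}
    - {"delta_pos": [-0.005, 0.005, 0.007], "delta_rot": [0, 0, 0]}
    - {"delta_pos": [-0.005, 0.005, 0.007], "delta_rot": [0, 0, 0]}
    - {"delta_pos": [-0.005, 0.005, 0.007], "delta_rot": [0, 0, 0]}
    - {"delta_pos": [-0.005, 0.005, 0.007], "delta_rot": [0, 0, 0]}
    - {"delta_pos": [-0.005, 0.005, 0.007], "delta_rot": [0, 0, 0]}
    - {"delta_pos": [-0.005, 0.005, 0.007], "delta_rot": [0, 0, 0]}
  hand: 0

```text
time: 4.28
eef_pos: [640.7, 47.3, 62.4]
tool_rot: [-3.141, -0.0, 0.08]
wrist_force: [-0.7, -0.2, 0.4]
grip_width: 21.6
finger_force: 30.0
```

Call:
move_arm:
  targets:
    - {"delta_pos": [0, 0, -0.02], "delta_rot": [0, 0, 0]}
    - {"delta_pos": [0, 0, -0.06], "delta_rot": [0, 0, 0]}
    - {"delta_pos": [0, 0, -0.12], "delta_rot": [0, 0, 0]}
    - {"delta_pos": [0, 0, -0.18], "delta_rot": [0, 0, 0]}
    - {"delta_pos": [0, 0, -0.2], "delta_rot": [0, 0, 0]}
    - {"delta_pos": [0, 0, -0.2], "delta_rot": [0, 0, 0]}
    - {"delta_pos": [0, 0, -0.2], "delta_rot": [0, 0, 0]}

```text
time: 4.87
eef_pos: [640.6, 47.0, 122.6]
tool_rot: [3.141, -0.001, 0.08]
wrist_force: [0.9, 0.3, -1.8]
grip_width: 21.9
finger_force: 30.0
```

```bash
python3 -c "
from h import *
s=cap('side');cv2.imwrite('pics/s3.png',cv2.resize(s['color'][120:240,200:360,::-1],None,fx=4,fy=4,interpolation=cv2.INTER_CUBIC))
print(ctrl.read_state()['wrist_force'])
plan([641+62*np.sin(.079),46.8-62*np.cos(.079),122],.079)"
```

```text
[-0.67232452 -0.37425973 -1.23941221]
d [0.0023, 0.2073, -0.0003] r [0.0, 0.0001, 0.0002] t 4.9
```

View pics/s3.png

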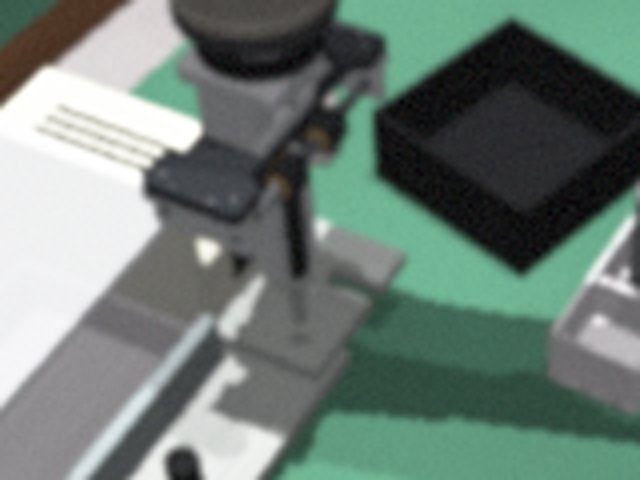

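The pin is out of the bore and held upright between the pads at about (300,250).

Call:
move_arm:
  targets:
    - {"delta_pos": [0.001, 0.05, 0], "delta_rot": [0, 0, 0]}
    - {"delta_pos": [0.001, 0.11, 0], "delta_rot": [0, 0, 0]}
    - {"delta_pos": [0.001, 0.17, 0], "delta_rot": [0, 0, 0]}
    - {"delta_pos": [0.001, 0.207, 0], "delta_rot": [0, 0, 0]}
    - {"delta_pos": [0.001, 0.207, 0], "delta_rot": [0, 0, 0]}
    - {"delta_pos": [0.001, 0.207, 0], "delta_rot": [0, 0, 0]}
    - {"delta_pos": [0.001, 0.207, 0], "delta_rot": [0, 0, 0]}
    - {"delta_pos": [0.001, 0.207, 0], "delta_rot": [0, 0, 0]}

```text
time: 5.58
eef_pos: [645.8, -13.5, 122.3]
tool_rot: [-3.141, 0.0, 0.082]
wrist_force: [-0.7, -0.2, -0.8]
grip_width: 21.6
finger_force: 30.0
```

```bash
python3 -c "
from h import *
s=cap('side');cv2.imwrite('pics/s4.png',cv2.resize(s['color'][130:230,220:340,::-1],None,fx=5,fy=5,interpolation=cv2.INTER_CUBIC))
print(ctrl.read_state()['wrist_force'])
plan([641+62*np.sin(.079),46.8-62*np.cos(.079),62],.079)"
```

```text
[-0.05731593  0.26025431 -1.1778241 ]
d [-0.0003, 0.005, 0.2012] r [-0.0001, -0.0, 0.0005] t 5.6
```

View pics/s4.png

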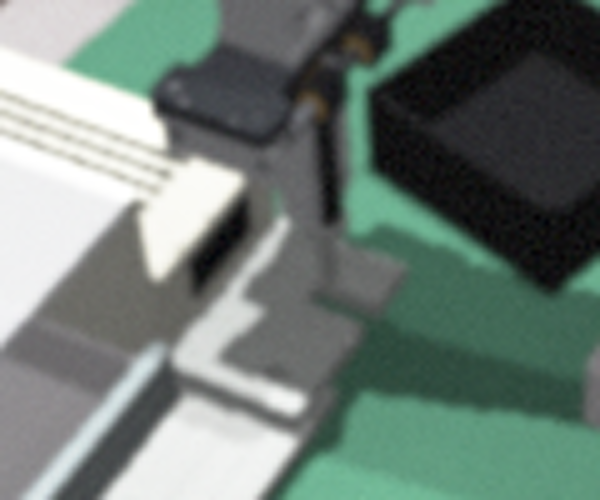

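The shank tip hangs over the notch at about (325,285). I'll lower it.

Call:
move_arm:
  targets:
    - {"delta_pos": [0, 0.004, 0.02], "delta_rot": [0, 0, 0]}
    - {"delta_pos": [0, 0.004, 0.04], "delta_rot": [0, 0, 0]}
    - {"delta_pos": [0, 0.004, 0.05], "delta_rot": [0, 0, 0]}
    - {"delta_pos": [0, 0.004, 0.06], "delta_rot": [0, 0, 0]}
    - {"delta_pos": [0, 0.004, 0.07], "delta_rot": [0, 0, 0]}
    - {"delta_pos": [0, 0.004, 0.08], "delta_rot": [0, 0, 0]}
    - {"delta_pos": [0, 0.004, 0.08], "delta_rot": [0, 0, 0]}

```text
time: 6.22
eef_pos: [645.7, -15.7, 97.7]
tool_rot: [-3.141, 0.001, 0.081]
wrist_force: [-0.1, 1.1, -1.4]
grip_width: 21.4
finger_force: 30.0
```

```bash
python3 -c "
from h import *
s=cap('side');cv2.imwrite('pics/s5.png',cv2.resize(s['color'][150:210,260:320,::-1],None,fx=8,fy=8,interpolation=cv2.INTER_CUBIC))
s=ctrl.read_state();print(s['wrist_force'],s['eef_pos'])"
```

```text
[-0.74739581  0.926762   -1.64270269] [645.82046313 -15.75162821  98.05479705]
```

View pics/s5.png

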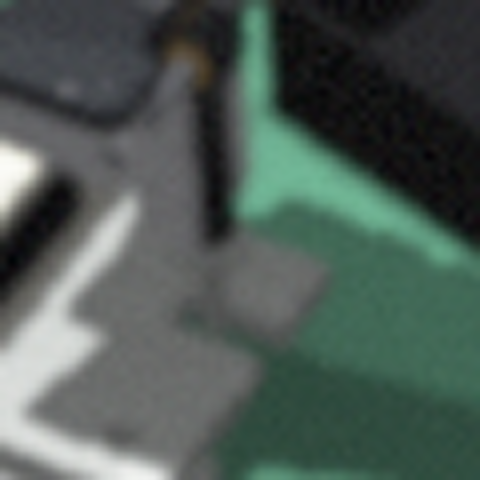

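Call:
move_arm:
  targets:
    - {"delta_pos": [0, 0, 0.02], "delta_rot": [0, 0, 0]}
    - {"delta_pos": [0, 0, 0.04], "delta_rot": [0, 0, 0]}
    - {"delta_pos": [0, 0, 0.06], "delta_rot": [0, 0, 0]}
    - {"delta_pos": [0, 0, 0.08], "delta_rot": [0, 0, 0]}
    - {"delta_pos": [0, 0, 0.095], "delta_rot": [0, 0, 0]}
    - {"delta_pos": [0, 0, 0.105], "delta_rot": [0, 0, 0]}
    - {"delta_pos": [0, 0, 0.113], "delta_rot": [0, 0, 0]}
    - {"delta_pos": [0, 0, 0.113], "delta_rot": [0, 0, 0]}
    - {"delta_pos": [0, 0, 0.113], "delta_rot": [0, 0, 0]}

```text
time: 7.02
eef_pos: [645.8, -15.8, 64.3]
tool_rot: [-3.141, 0.0, 0.08]
wrist_force: [-1.5, 2.7, -2.3]
grip_width: 21.6
finger_force: 30.0
```

Call:
move_arm:
  targets:
    - {"delta_pos": [0, -0.004, 0], "delta_rot": [0, 0, 0]}
    - {"delta_pos": [0, -0.004, 0.003], "delta_rot": [0, 0, 0]}
    - {"delta_pos": [0, -0.004, 0.006], "delta_rot": [0, 0, 0]}
    - {"delta_pos": [0, -0.004, 0.006], "delta_rot": [0, 0, 0]}

```text
time: 7.35
eef_pos: [645.9, -15.2, 62.7]
tool_rot: [3.141, -0.0, 0.08]
wrist_force: [-1.1, -0.0, -0.2]
grip_width: 21.2
finger_force: 30.0
```

Call:
move_arm:
  targets:
    - {"delta_pos": [0, 0, 0], "delta_rot": [0, 0, 0]}
    - {"delta_pos": [0, 0, 0], "delta_rot": [0, 0, 0]}
    - {"delta_pos": [0, 0, 0], "delta_rot": [0, 0, 0]}
    - {"delta_pos": [0, 0, 0], "delta_rot": [0, 0, 0]}
    - {"delta_pos": [0, 0, -0.04], "delta_rot": [0, 0, 0]}
    - {"delta_pos": [0, 0, -0.1], "delta_rot": [0, 0, 0]}
    - {"delta_pos": [0, 0, -0.2], "delta_rot": [0, 0, 0]}
    - {"delta_pos": [0, 0, -0.25], "delta_rot": [0, 0, 0]}
    - {"delta_pos": [0, 0, -0.25], "delta_rot": [0, 0, 0]}
    - {"delta_pos": [0, 0, -0.25], "delta_rot": [0, 0, 0]}
  hand: 50

```text
time: 8.18
eef_pos: [646.5, -14.7, 139.4]
tool_rot: [3.141, -0.002, 0.08]
wrist_force: [-0.5, 0.1, -0.2]
grip_width: 49.6
finger_force: 0.0
```

```bash
python3 -c "
from h import *
s=cap('side');t=cap('top')
A=cv2.resize(s['color'][170:250,230:310,::-1],(400,400),interpolation=cv2.INTER_CUBIC)
B=cv2.resize(t['color'][140:200,290:350,::-1],(400,400),interpolation=cv2.INTER_CUBIC)
cv2.imwrite('pics/p6.png',np.hstack([A,B]))
h=np.array([623.5,192,0]);print(proj(t,[622,191,92]),proj(s,[622,191,92]))
plan([622.5,191.5,115],.079)"
```

```text
[266.35326005 176.6068079 ] [244.81086081 233.80911676]
d [-0.0212, -0.6917, 0.0749] r [0.0, 0.0001, 0.0002] t 8.3
```

View pics/p6.png

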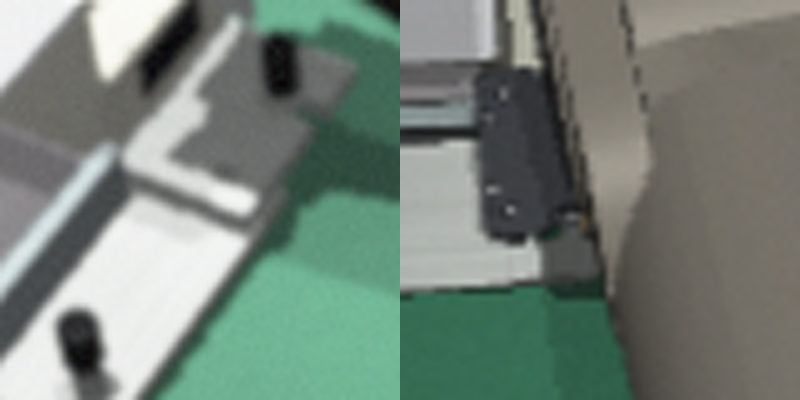

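The pin stands in the notch at (280,60) in the left crop, released; the bore is empty. Next is the handle.

Call:
move_arm:
  targets:
    - {"delta_pos": [-0.01, -0.1, 0], "delta_rot": [0, 0, 0]}
    - {"delta_pos": [-0.021, -0.69, 0], "delta_rot": [0, 0, 0]}
    - {"delta_pos": [-0.021, -0.69, 0], "delta_rot": [0, 0, 0]}
    - {"delta_pos": [-0.021, -0.69, 0], "delta_rot": [0, 0, 0]}
    - {"delta_pos": [-0.021, -0.69, 0], "delta_rot": [0, 0, 0]}
    - {"delta_pos": [-0.021, -0.69, 0], "delta_rot": [0, 0, 0]}
    - {"delta_pos": [-0.021, -0.69, 0], "delta_rot": [0, 0, 0]}
    - {"delta_pos": [-0.021, -0.69, 0], "delta_rot": [0, 0, 0]}
    - {"delta_pos": [-0.021, -0.69, 0], "delta_rot": [0, 0, 0]}
    - {"delta_pos": [-0.021, -0.69, 0.07], "delta_rot": [0, 0, 0]}
    - {"delta_pos": [-0.021, -0.69, 0.07], "delta_rot": [0, 0, 0]}

```text
time: 9.2
eef_pos: [622.0, 188.5, 113.8]
tool_rot: [3.14, 0.003, 0.078]
wrist_force: [-1.7, -1.6, -1.1]
grip_width: 50.2
finger_force: 0.0
```

```bash
python3 -c "
from h import *
plan([622.5,191.5,65],.079)"
```

```text
d [0.0031, -0.01, 0.1626] r [0.0002, 0.0006, -0.0001] t 9.2
```

Call:
move_arm:
  targets:
    - {"delta_pos": [0.002, -0.005, 0.05], "delta_rot": [0, 0, 0]}
    - {"delta_pos": [0.002, -0.005, 0.1], "delta_rot": [0, 0, 0]}
    - {"delta_pos": [0.002, -0.005, 0.14], "delta_rot": [0, 0, 0]}
    - {"delta_pos": [0.002, -0.005, 0.16], "delta_rot": [0, 0, 0]}
    - {"delta_pos": [0.002, -0.005, 0.16], "delta_rot": [0, 0, 0]}

```text
time: 9.62
eef_pos: [622.8, 191.6, 67.4]
tool_rot: [3.141, 0.002, 0.079]
wrist_force: [0.7, 0.1, -0.5]
grip_width: 49.7
finger_force: 0.0
```

Call:
move_arm:
  targets:
    - {"delta_pos": [0, 0, 0], "delta_rot": [0, 0, 0]}
    - {"delta_pos": [0, 0, 0], "delta_rot": [0, 0, 0]}
    - {"delta_pos": [0, 0, 0], "delta_rot": [0, 0, 0]}
    - {"delta_pos": [0, 0, 0], "delta_rot": [0, 0, 0]}
    - {"delta_pos": [0, 0, 0], "delta_rot": [0, 0, 0]}
    - {"delta_pos": [0, 0, 0], "delta_rot": [0, 0, 0]}
    - {"delta_pos": [0, 0, 0], "delta_rot": [0, 0, 0]}
  hand: 0

```text
time: 10.2
eef_pos: [623.7, 193.4, 69.4]
tool_rot: [-3.141, -0.001, 0.081]
wrist_force: [-0.7, 3.7, 6.4]
grip_width: 23.3
finger_force: 30.0
```

Call:
move_arm:
  targets:
    - {"delta_pos": [-0.02, 0, 0], "delta_rot": [0, 0, 0]}
    - {"delta_pos": [-0.06, 0, 0], "delta_rot": [0, 0, 0]}
    - {"delta_pos": [-0.11, 0, 0], "delta_rot": [0, 0, 0]}
    - {"delta_pos": [-0.16, 0, 0], "delta_rot": [0, 0, 0]}
    - {"delta_pos": [-0.21, 0, 0], "delta_rot": [0, 0, 0]}
    - {"delta_pos": [-0.26, 0, 0], "delta_rot": [0, 0, 0]}
    - {"delta_pos": [-0.31, 0, 0], "delta_rot": [0, 0, 0]}
    - {"delta_pos": [-0.36, 0, 0], "delta_rot": [0, 0, 0]}
    - {"delta_pos": [-0.41, 0, 0], "delta_rot": [0, 0, 0]}
    - {"delta_pos": [-0.46, 0, 0], "delta_rot": [0, 0, 0]}
    - {"delta_pos": [-0.5, 0, 0], "delta_rot": [0, 0, 0]}
    - {"delta_pos": [-0.51, 0, 0], "delta_rot": [0, 0, 0]}

```text
time: 11.2
eef_pos: [470.2, 181.5, 69.4]
tool_rot: [-3.14, -0.002, 0.082]
wrist_force: [2.8, 8.8, -3.6]
grip_width: 23.3
finger_force: 30.0
```

Call:
move_arm:
  targets:
    - {"delta_pos": [-0.01, 0, 0], "delta_rot": [0, 0, 0]}
    - {"delta_pos": [-0.018, 0, 0], "delta_rot": [0, 0, 0]}
    - {"delta_pos": [-0.024, 0, 0], "delta_rot": [0, 0, 0]}
    - {"delta_pos": [-0.024, 0, 0], "delta_rot": [0, 0, 0]}
    - {"delta_pos": [-0.024, 0, 0], "delta_rot": [0, 0, 0]}

```text
time: 11.62
eef_pos: [464.2, 181.1, 69.3]
tool_rot: [-3.14, -0.002, 0.081]
wrist_force: [-0.8, 7.7, 4.1]
grip_width: 23.4
finger_force: 30.0
```

Call:
move_arm:
  targets:
    - {"delta_pos": [0, 0, 0], "delta_rot": [0, 0, 0]}
    - {"delta_pos": [0, 0, 0], "delta_rot": [0, 0, 0]}
    - {"delta_pos": [0, 0, 0], "delta_rot": [0, 0, 0]}
    - {"delta_pos": [0, 0, 0], "delta_rot": [0, 0, 0]}
    - {"delta_pos": [0, 0, -0.05], "delta_rot": [0, 0, 0]}
    - {"delta_pos": [0, 0, -0.15], "delta_rot": [0, 0, 0]}
    - {"delta_pos": [0, 0, -0.25], "delta_rot": [0, 0, 0]}
    - {"delta_pos": [0, 0, -0.35], "delta_rot": [0, 0, 0]}
    - {"delta_pos": [0, 0, -0.45], "delta_rot": [0, 0, 0]}
    - {"delta_pos": [0, 0, -0.45], "delta_rot": [0, 0, 0]}
  hand: 54

```text
time: 12.45
eef_pos: [465.9, 180.7, 208.9]
tool_rot: [-3.14, -0.007, 0.08]
wrist_force: [0.6, 1.0, -0.3]
grip_width: 53.8
finger_force: 0.0
```

```bash
python3 -c "
from h import *
t=cap('top');cv2.imwrite('pics/t7.png',cv2.resize(t['color'][120:260,200:460,::-1],None,fx=3,fy=3,interpolation=cv2.INTER_CUBIC))
plan([471.5,-346,200],.06)"
```

```text
d [-0.119, 1.75, 0.019] r [-0.0002, -0.0007, 0.0032] t 12.5
```

View pics/t7.png

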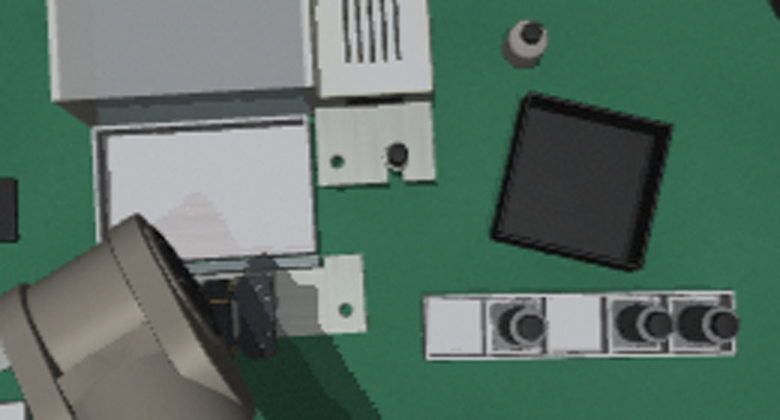

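The drawer is out, with its tray rim at (95–315, 118–250) in the crop. The pin is in the notch at (397,155), and the crate has not moved.

Call:
move_arm:
  targets:
    - {"delta_pos": [-0.01, 0.1, 0], "delta_rot": [0, 0, 0]}
    - {"delta_pos": [-0.06, 0.9, 0.0], "delta_rot": [0, 0, 0]}
    - {"delta_pos": [-0.06, 0.9, 0], "delta_rot": [0, 0, 0]}
    - {"delta_pos": [-0.06, 0.9, 0], "delta_rot": [0, 0, 0]}
    - {"delta_pos": [-0.06, 0.9, 0], "delta_rot": [0, 0, 0]}
    - {"delta_pos": [-0.06, 0.9, 0], "delta_rot": [0, 0, 0]}
    - {"delta_pos": [-0.06, 0.9, 0], "delta_rot": [0, 0, 0]}
    - {"delta_pos": [-0.06, 0.9, 0], "delta_rot": [0, 0, 0]}
    - {"delta_pos": [-0.06, 0.9, 0], "delta_rot": [0, 0, 0]}

```text
time: 13.25
eef_pos: [466.7, -92.6, 202.7]
tool_rot: [-3.141, 0.002, 0.077]
wrist_force: [-0.2, 0.7, 0.5]
grip_width: 54.5
finger_force: 0.0
```

Call:
move_arm:
  targets:
    - {"delta_pos": [-0.058, 0.85, 0], "delta_rot": [0, 0, 0.003]}
    - {"delta_pos": [-0.058, 0.85, 0], "delta_rot": [0, 0, 0.003]}
    - {"delta_pos": [-0.058, 0.85, 0], "delta_rot": [0, 0, 0.003]}
    - {"delta_pos": [-0.058, 0.85, 0], "delta_rot": [0, 0, 0.003]}
    - {"delta_pos": [-0.058, 0.85, 0], "delta_rot": [0, 0, 0.003]}
    - {"delta_pos": [-0.058, 0.85, 0], "delta_rot": [0, 0, 0.003]}
    - {"delta_pos": [-0.058, 0.85, 0], "delta_rot": [0, 0, 0.003]}
    - {"delta_pos": [-0.058, 0.85, 0], "delta_rot": [0, 0, 0.003]}
    - {"delta_pos": [-0.058, 0.85, 0], "delta_rot": [0, 0, 0.003]}
    - {"delta_pos": [-0.058, 0.85, 0], "delta_rot": [0, 0, 0.003]}

```text
time: 14.08
eef_pos: [471.2, -344.4, 203.2]
tool_rot: [-3.141, 0.001, 0.064]
wrist_force: [0.5, 0.9, -0.0]
grip_width: 54.1
finger_force: 0.0
```

```bash
python3 -c "
from h import *
np.set_printoptions(precision=1,suppress=True)
t=cap('top');P=lambda u,v:((u+.5)/3-.5+200,(v+.5)/3-.5+120)
for q in[(93,128),(308,116),(317,250)]: print(onz(t,P(*q),58))
print('handle hole etc',onz(t,P(345,310),40),onz(t,P(337,161),52),onz(t,P(397,155),96))
plan([471.5,-346,140],.06);plan([471.5,-346,72],.06)"
```

```text
[669.8 311.6  58. ]
[687.3  81.   58. ]
[543.1  68.4  58. ]
handle hole etc [479.5  37.4  40. ] [639.9  49.   52. ] [642.  -14.4  96. ]
d [0.0006, 0.0053, 0.2115] r [-0.0001, 0.0, 0.0006] t 14.1
d [0.0007, 0.0055, 0.4381] r [-0.0001, 0.0, 0.0006] t 14.1
```

Call:
move_arm:
  targets:
    - {"delta_pos": [0.001, 0.004, 0.08], "delta_rot": [0, 0, 0]}
    - {"delta_pos": [0.001, 0.004, 0.16], "delta_rot": [0, 0, 0]}
    - {"delta_pos": [0.001, 0.004, 0.22], "delta_rot": [0, 0, 0]}
    - {"delta_pos": [0.001, 0.004, 0.27], "delta_rot": [0, 0, 0]}
    - {"delta_pos": [0.001, 0.004, 0.32], "delta_rot": [0, 0, 0]}
    - {"delta_pos": [0.001, 0.004, 0.37], "delta_rot": [0, 0, 0]}
    - {"delta_pos": [0.001, 0.004, 0.41], "delta_rot": [0, 0, 0]}
    - {"delta_pos": [0.001, 0.004, 0.44], "delta_rot": [0, 0, 0]}
    - {"delta_pos": [0.001, 0.004, 0.44], "delta_rot": [0, 0, 0]}

```text
time: 14.88
eef_pos: [470.5, -346.4, 70.2]
tool_rot: [-3.14, 0.002, 0.063]
wrist_force: [-0.1, 1.6, -0.3]
grip_width: 54.3
finger_force: 0.0
```

```bash
python3 -c "
from h import *
s=cap('side');cv2.imwrite('pics/s8.png',cv2.resize(s['color'][90:190,330:450,::-1],None,fx=5,fy=5,interpolation=cv2.INTER_CUBIC))
print(ctrl.read_state()['wrist_force'])"
```

```text
[0.13823064 1.06556986 0.56942802]
```

View pics/s8.png

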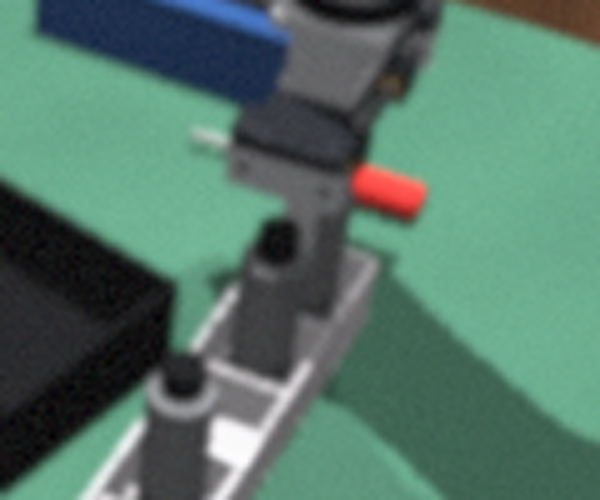

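The fingers straddle cartridge 5 with no contact, and its neighbour at (280,240) is undisturbed. Now I grip, then lift to weigh.

Call:
move_arm:
  targets:
    - {"delta_pos": [0, 0, 0], "delta_rot": [0, 0, 0]}
    - {"delta_pos": [0, 0, 0], "delta_rot": [0, 0, 0]}
    - {"delta_pos": [0, 0, 0], "delta_rot": [0, 0, 0]}
    - {"delta_pos": [0, 0, 0], "delta_rot": [0, 0, 0]}
    - {"delta_pos": [0, 0, 0], "delta_rot": [0, 0, 0]}
    - {"delta_pos": [0, 0, 0], "delta_rot": [0, 0, 0]}
  hand: 0

```text
time: 15.43
eef_pos: [471.5, -347.9, 72.4]
tool_rot: [3.141, -0.001, 0.061]
wrist_force: [-0.8, -0.3, 6.9]
grip_width: 39.9
finger_force: 30.0
```

Call:
move_arm:
  targets:
    - {"delta_pos": [0, 0, -0.03], "delta_rot": [0, 0, 0]}
    - {"delta_pos": [0, 0, -0.08], "delta_rot": [0, 0, 0]}
    - {"delta_pos": [0, 0, -0.14], "delta_rot": [0, 0, 0]}
    - {"delta_pos": [0, 0, -0.2], "delta_rot": [0, 0, 0]}
    - {"delta_pos": [0, 0, -0.26], "delta_rot": [0, 0, 0]}
    - {"delta_pos": [0, 0, -0.32], "delta_rot": [0, 0, 0]}
    - {"delta_pos": [0, 0, -0.36], "delta_rot": [0, 0, 0]}
    - {"delta_pos": [0, 0, -0.36], "delta_rot": [0, 0, 0]}
    - {"delta_pos": [0, 0, -0.36], "delta_rot": [0, 0, 0]}
    - {"delta_pos": [0, 0, -0.36], "delta_rot": [0, 0, 0]}

```text
time: 16.27
eef_pos: [470.5, -347.2, 178.7]
tool_rot: [-3.141, 0.001, 0.062]
wrist_force: [0.6, -0.1, -3.1]
grip_width: 39.4
finger_force: 30.0
```

```bash
python3 -c "
from h import *
F=[]
for i in range(6): cap('top'); F.append(ctrl.read_state()['wrist_force'])
print(np.mean(F,0),np.std(F,0),ctrl.read_state()['eef_pos'])
t=cap('top');cv2.imwrite('pics/t9.png',cv2.resize(t['color'][100:260,200:460,::-1],None,fx=3,fy=3,interpolation=cv2.INTER_CUBIC))
plan([621.3,-213.4,180],-.244+np.pi/2);plan([610,123,200],.079)"
```

```text
[-0.28555886 -0.02766701 -3.7775613 ] [0.47882632 0.36444559 0.18947233] [ 470.82983448 -347.44040681  179.10878434]
d [0.5279, -0.4151, -0.0027] r [-0.0001, 0.0, -0.2014] t 16.6
d [0.5593, -1.5367, -0.0688] r [-0.0001, 0.0001, -0.0028] t 16.6
```

The wrist reads 3.8 N, about 0.385 kg, so cartridge 5 is full. It goes to the right slot of the drawer.

Call:
move_arm:
  targets:
    - {"delta_pos": [0, 0, -0.05], "delta_rot": [0, 0, 0]}
    - {"delta_pos": [0, 0, -0.12], "delta_rot": [0, 0, 0]}
    - {"delta_pos": [0.01, -0.03, -0.15], "delta_rot": [0, 0, 0]}
    - {"delta_pos": [0.05, -0.1, -0.15], "delta_rot": [0, 0, 0]}
    - {"delta_pos": [0.1, -0.2, -0.15], "delta_rot": [0, 0, 0]}
    - {"delta_pos": [0.15, -0.32, -0.15], "delta_rot": [0, 0, 0]}
    - {"delta_pos": [0.2, -0.44, -0.15], "delta_rot": [0, 0, 0]}
    - {"delta_pos": [0.25, -0.56, -0.15], "delta_rot": [0, 0, 0]}
    - {"delta_pos": [0.3, -0.68, -0.15], "delta_rot": [0, 0, 0]}
    - {"delta_pos": [0.35, -0.8, -0.15], "delta_rot": [0, 0, 0]}
    - {"delta_pos": [0.4, -0.92, -0.15], "delta_rot": [0, 0, 0]}

```text
time: 17.53
eef_pos: [574.0, -62.1, 224.6]
tool_rot: [-3.141, -0.0, 0.062]
wrist_force: [1.5, -0.2, -3.8]
grip_width: 39.8
finger_force: 30.0
```

Call:
move_arm:
  targets:
    - {"delta_pos": [0.05, -0.12, 0], "delta_rot": [0, 0, -0.001]}
    - {"delta_pos": [0.09, -0.24, 0], "delta_rot": [0, 0, -0.003]}
    - {"delta_pos": [0.12, -0.36, 0], "delta_rot": [0, 0, -0.003]}
    - {"delta_pos": [0.14, -0.48, 0], "delta_rot": [0, 0, -0.003]}
    - {"delta_pos": [0.155, -0.56, 0], "delta_rot": [0, 0, -0.003]}
    - {"delta_pos": [0.16, -0.61, 0], "delta_rot": [0, 0, -0.003]}
    - {"delta_pos": [0.16, -0.615, 0], "delta_rot": [0, 0, -0.003]}
    - {"delta_pos": [0.16, -0.615, 0], "delta_rot": [0, 0, -0.003]}
    - {"delta_pos": [0.16, -0.615, 0], "delta_rot": [0, 0, -0.003]}

```text
time: 18.28
eef_pos: [610.2, 121.8, 224.5]
tool_rot: [3.141, 0.0, 0.08]
wrist_force: [0.6, -1.5, -4.1]
grip_width: 39.4
finger_force: 30.0
```

```bash
python3 -c "
from h import *
print(ctrl.read_state()['eef_pos'],ctrl.read_state()['wrist_force'])
plan([610,123,81],.079)"
```

```text
[610.18573898 121.80536431 224.47359729] [ 0.55291117 -1.46252334 -4.09050929]
d [-0.0002, -0.0042, 0.4782] r [0.0001, 0.0, 0.0002] t 18.3
```

Call:
move_arm:
  targets:
    - {"delta_pos": [0, -0.002, 0.08], "delta_rot": [0, 0, 0]}
    - {"delta_pos": [0, -0.002, 0.18], "delta_rot": [0, 0, 0]}
    - {"delta_pos": [0, -0.002, 0.27], "delta_rot": [0, 0, 0]}
    - {"delta_pos": [0, -0.002, 0.34], "delta_rot": [0, 0, 0]}
    - {"delta_pos": [0, -0.002, 0.4], "delta_rot": [0, 0, 0]}
    - {"delta_pos": [0, -0.002, 0.44], "delta_rot": [0, 0, 0]}
    - {"delta_pos": [0, -0.002, 0.46], "delta_rot": [0, 0, 0]}
    - {"delta_pos": [0, -0.002, 0.47], "delta_rot": [0, 0, 0]}
    - {"delta_pos": [0, -0.002, 0.474], "delta_rot": [0, 0, 0]}
    - {"delta_pos": [0, -0.002, 0.474], "delta_rot": [0, 0, 0]}
    - {"delta_pos": [0, -0.002, 0.474], "delta_rot": [0, 0, 0]}

```text
time: 19.2
eef_pos: [610.9, 123.1, 83.5]
tool_rot: [-3.141, -0.001, 0.08]
wrist_force: [0.7, -0.3, -4.2]
grip_width: 39.8
finger_force: 30.0
```

Call:
move_arm:
  targets:
    - {"delta_pos": [0, 0, 0.004], "delta_rot": [0, 0, 0]}
    - {"delta_pos": [0, 0, 0.008], "delta_rot": [0, 0, 0]}
    - {"delta_pos": [0, 0, 0.01], "delta_rot": [0, 0, 0]}
    - {"delta_pos": [0, 0, 0.01], "delta_rot": [0, 0, 0]}

```text
time: 19.53
eef_pos: [610.9, 123.1, 80.4]
tool_rot: [-3.142, -0.001, 0.08]
wrist_force: [-1.1, -1.7, 6.2]
grip_width: 39.5
finger_force: 30.0
```

Call:
move_arm:
  targets:
    - {"delta_pos": [0, 0, 0], "delta_rot": [0, 0, 0]}
    - {"delta_pos": [0, 0, 0], "delta_rot": [0, 0, 0]}
    - {"delta_pos": [0, 0, 0], "delta_rot": [0, 0, 0]}
    - {"delta_pos": [0, 0, 0], "delta_rot": [0, 0, 0]}
    - {"delta_pos": [0, 0, -0.05], "delta_rot": [0, 0, 0]}
    - {"delta_pos": [0, 0, -0.13], "delta_rot": [0, 0, 0]}
    - {"delta_pos": [0, 0, -0.22], "delta_rot": [0, 0, 0]}
    - {"delta_pos": [0, 0, -0.31], "delta_rot": [0, 0, 0]}
    - {"delta_pos": [0, 0, -0.4], "delta_rot": [0, 0, 0]}
    - {"delta_pos": [0, 0, -0.42], "delta_rot": [0, 0, 0]}
  hand: 54

```text
time: 20.37
eef_pos: [612.0, 123.6, 210.0]
tool_rot: [-3.141, -0.005, 0.08]
wrist_force: [0.5, -1.2, 0.4]
grip_width: 54.0
finger_force: 0.0
```

```bash
python3 -c "
from h import *
plan([470.7,-281,200],.06)"
```

```text
d [-0.5779, 1.3064, 0.0291] r [-0.0002, -0.0008, 0.0032] t 20.4
```

Call:
move_arm:
  targets:
    - {"delta_pos": [-0.04, 0.08, 0], "delta_rot": [0, 0, 0]}
    - {"delta_pos": [-0.42, 0.95, 0], "delta_rot": [0, 0, 0.003]}
    - {"delta_pos": [-0.42, 0.95, 0], "delta_rot": [0, 0, 0.003]}
    - {"delta_pos": [-0.42, 0.95, 0], "delta_rot": [0, 0, 0.003]}
    - {"delta_pos": [-0.42, 0.95, 0], "delta_rot": [0, 0, 0.003]}
    - {"delta_pos": [-0.42, 0.95, 0], "delta_rot": [0, 0, 0.003]}
    - {"delta_pos": [-0.42, 0.95, 0], "delta_rot": [0, 0, 0.003]}
    - {"delta_pos": [-0.42, 0.95, 0], "delta_rot": [0, 0, 0.003]}
    - {"delta_pos": [-0.42, 0.95, 0], "delta_rot": [0, 0, 0.003]}
    - {"delta_pos": [-0.42, 0.95, 0], "delta_rot": [0, 0, 0.003]}

```text
time: 21.2
eef_pos: [506.8, -173.2, 205.3]
tool_rot: [3.141, 0.0, 0.058]
wrist_force: [-0.2, -0.0, -0.1]
grip_width: 54.2
finger_force: 0.0
```

```bash
python3 -c "
from h import *
plan([470.7,-281,200],.06)"
```

```text
d [-0.1407, 0.3517, 0.0179] r [0.0, 0.0, -0.0004] t 21.2
```

Call:
move_arm:
  targets:
    - {"delta_pos": [-0.05, 0.12, 0], "delta_rot": [0, 0, 0]}
    - {"delta_pos": [-0.1, 0.24, 0], "delta_rot": [0, 0, 0]}
    - {"delta_pos": [-0.14, 0.351, 0], "delta_rot": [0, 0, 0]}
    - {"delta_pos": [-0.14, 0.351, 0], "delta_rot": [0, 0, 0]}
    - {"delta_pos": [-0.14, 0.351, 0], "delta_rot": [0, 0, 0]}
    - {"delta_pos": [-0.14, 0.351, 0], "delta_rot": [0, 0, 0]}

```text
time: 21.7
eef_pos: [472.8, -277.6, 205.2]
tool_rot: [-3.141, 0.0, 0.063]
wrist_force: [0.4, -0.2, 0.4]
grip_width: 54.1
finger_force: 0.0
```

```bash
python3 -c "
from h import *
plan([470.7,-281,71],.06)"
```

```text
d [-0.0078, 0.0112, 0.4474] r [-0.0001, 0.0, 0.0004] t 21.7
```

Call:
move_arm:
  targets:
    - {"delta_pos": [-0.006, 0.009, 0.06], "delta_rot": [0, 0, 0]}
    - {"delta_pos": [-0.006, 0.009, 0.13], "delta_rot": [0, 0, 0]}
    - {"delta_pos": [-0.006, 0.009, 0.2], "delta_rot": [0, 0, 0]}
    - {"delta_pos": [-0.006, 0.009, 0.27], "delta_rot": [0, 0, 0]}
    - {"delta_pos": [-0.006, 0.009, 0.33], "delta_rot": [0, 0, 0]}
    - {"delta_pos": [-0.006, 0.009, 0.38], "delta_rot": [0, 0, 0]}
    - {"delta_pos": [-0.006, 0.009, 0.42], "delta_rot": [0, 0, 0]}
    - {"delta_pos": [-0.006, 0.009, 0.445], "delta_rot": [0, 0, 0]}
    - {"delta_pos": [-0.006, 0.009, 0.445], "delta_rot": [0, 0, 0]}
    - {"delta_pos": [-0.006, 0.009, 0.445], "delta_rot": [0, 0, 0]}

```text
time: 22.53
eef_pos: [470.9, -281.2, 72.2]
tool_rot: [-3.141, -0.0, 0.062]
wrist_force: [0.3, 0.0, 0.9]
grip_width: 54.2
finger_force: 0.0
```

Call:
move_arm:
  targets:
    - {"delta_pos": [0, 0, 0], "delta_rot": [0, 0, 0]}
    - {"delta_pos": [0, 0, 0], "delta_rot": [0, 0, 0]}
    - {"delta_pos": [0, 0, 0], "delta_rot": [0, 0, 0]}
    - {"delta_pos": [0, 0, 0], "delta_rot": [0, 0, 0]}
    - {"delta_pos": [0, 0, 0], "delta_rot": [0, 0, 0]}
    - {"delta_pos": [0, 0, 0], "delta_rot": [0, 0, 0]}
  hand: 0

```text
time: 23.03
eef_pos: [471.0, -281.9, 72.8]
tool_rot: [3.141, -0.001, 0.061]
wrist_force: [-1.5, 1.3, 6.6]
grip_width: 39.7
finger_force: 30.0
```

Call:
move_arm:
  targets:
    - {"delta_pos": [0, 0, -0.03], "delta_rot": [0, 0, 0]}
    - {"delta_pos": [0, 0, -0.08], "delta_rot": [0, 0, 0]}
    - {"delta_pos": [0, 0, -0.16], "delta_rot": [0, 0, 0]}
    - {"delta_pos": [0, 0, -0.24], "delta_rot": [0, 0, 0]}
    - {"delta_pos": [0, 0, -0.32], "delta_rot": [0, 0, 0]}
    - {"delta_pos": [0, 0, -0.4], "delta_rot": [0, 0, 0]}
    - {"delta_pos": [0, 0, -0.48], "delta_rot": [0, 0, 0]}
    - {"delta_pos": [0, 0, -0.51], "delta_rot": [0, 0, 0]}
    - {"delta_pos": [0, 0, -0.51], "delta_rot": [0, 0, 0]}
    - {"delta_pos": [0, 0, -0.51], "delta_rot": [0, 0, 0]}

```text
time: 23.87
eef_pos: [470.4, -281.7, 224.8]
tool_rot: [3.141, -0.0, 0.061]
wrist_force: [-0.5, 0.6, -1.2]
grip_width: 39.9
finger_force: 30.0
```

```bash
python3 -c "
from h import *
F=[]
for i in range(5): t=cap('top'); F.append(ctrl.read_state()['wrist_force'])
print(np.mean(F,0),ctrl.read_state()['eef_pos'])
cv2.imwrite('pics/t10.png',cv2.resize(t['color'][100:260,200:460,::-1],None,fx=3,fy=3,interpolation=cv2.INTER_CUBIC))
plan([605,191,225],.079);plan([621,-213,225],.079)"
```

```text
[-0.47464816 -0.23461916 -0.67608079] [ 470.06392268 -281.4401821   223.81694296]
d [0.5458, -1.5441, -0.0033] r [-0.0002, 0.0003, -0.0028] t 24.1
d [0.5162, -0.1968, -0.0046] r [-0.0002, 0.0003, -0.0028] t 24.1
```

View pics/t10.png

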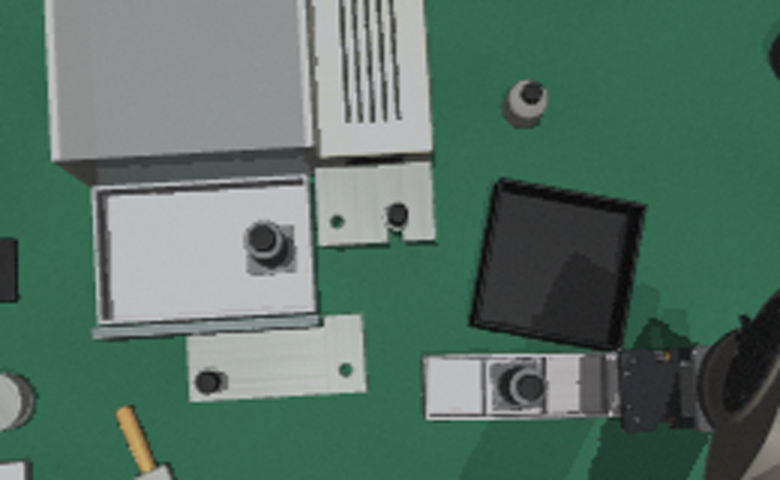

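Cartridge 4 weighs about 0.7 N, so it is empty. The crate has been knocked: its rim corners are now at (500,181), (645,205), (622,349) and (471,325) in the crop. The first full cartridge stands upright in the tray at (268,245).

```bash
python3 -c "
from h import *
t=cap('top');P=lambda u,v:((u+.5)/3-.5+200,(v+.5)/3-.5+100)
C=np.array([onz(t,P(*q),70)[:2] for q in[(500,181),(645,205),(622,349),(471,325)]]);print(C.round(1),C.mean(0))
c=C.mean(0);l=(C[0]+C[3])/2;r=(C[1]+C[2])/2;print('left mid',l,'right mid',r)
g=c+(r-c)*.42;print(g);plan([g[0],g[1],225],.079);plan([g[0],g[1],76],.079)"
```

```text
[[ 683.9 -124.5]
 [ 661.1 -279.7]
 [ 507.1 -256.1]
 [ 529.6  -95.6]] [ 595.42594234 -188.99427416]
left mid [ 606.75743345 -110.06729103] right mid [ 584.09445123 -267.9212573 ]
[ 590.66671608 -222.14360708]
d [0.413, -0.1728, -0.0036] r [-0.0001, 0.0002, -0.0028] t 24.2
d [0.4137, -0.1724, 0.4931] r [-0.0001, 0.0002, -0.0028] t 24.2
```

Call:
move_arm:
  targets:
    - {"delta_pos": [0.05, -0.02, 0], "delta_rot": [0, 0, 0]}
    - {"delta_pos": [0.15, -0.06, 0], "delta_rot": [0, 0, 0]}
    - {"delta_pos": [0.25, -0.11, 0], "delta_rot": [0, 0, 0]}
    - {"delta_pos": [0.35, -0.15, 0], "delta_rot": [0, 0, 0]}
    - {"delta_pos": [0.413, -0.173, 0], "delta_rot": [0, 0, 0]}
    - {"delta_pos": [0.413, -0.173, 0.06], "delta_rot": [0, 0, 0]}
    - {"delta_pos": [0.413, -0.173, 0.14], "delta_rot": [0, 0, 0]}
    - {"delta_pos": [0.413, -0.173, 0.23], "delta_rot": [0, 0, 0]}
    - {"delta_pos": [0.413, -0.173, 0.32], "delta_rot": [0, 0, 0]}
    - {"delta_pos": [0.413, -0.173, 0.39], "delta_rot": [0, 0, 0]}
    - {"delta_pos": [0.413, -0.173, 0.42], "delta_rot": [0, 0, 0]}
    - {"delta_pos": [0.413, -0.173, 0.42], "delta_rot": [0, 0, 0]}

```text
time: 25.17
eef_pos: [590.0, -221.5, 96.6]
tool_rot: [-3.14, 0.004, 0.062]
wrist_force: [-0.2, 0.4, -0.6]
grip_width: 39.4
finger_force: 30.0
```

Call:
move_arm:
  targets:
    - {"delta_pos": [0, 0, 0.02], "delta_rot": [0, 0, 0]}
    - {"delta_pos": [0, 0, 0.04], "delta_rot": [0, 0, 0]}
    - {"delta_pos": [0, 0, 0.055], "delta_rot": [0, 0, 0]}
    - {"delta_pos": [0, 0, 0.065], "delta_rot": [0, 0, 0]}
    - {"delta_pos": [0, 0, 0.072], "delta_rot": [0, 0, 0]}
    - {"delta_pos": [0, 0, 0.072], "delta_rot": [0, 0, 0]}

```text
time: 25.67
eef_pos: [591.0, -222.3, 77.3]
tool_rot: [-3.142, 0.0, 0.061]
wrist_force: [0.7, -0.4, -0.4]
grip_width: 39.5
finger_force: 30.0
```

Call:
move_arm:
  targets:
    - {"delta_pos": [0, 0, 0.005], "delta_rot": [0, 0, 0]}
    - {"delta_pos": [0, 0, 0.01], "delta_rot": [0, 0, 0]}
    - {"delta_pos": [0, 0, 0.01], "delta_rot": [0, 0, 0]}
    - {"delta_pos": [0, 0, 0.01], "delta_rot": [0, 0, 0]}

```text
time: 26.0
eef_pos: [591.1, -222.3, 74.4]
tool_rot: [-3.142, -0.0, 0.061]
wrist_force: [-0.2, -0.3, 0.0]
grip_width: 39.8
finger_force: 30.0
```

Call:
move_arm:
  targets:
    - {"delta_pos": [0, 0, 0], "delta_rot": [0, 0, 0]}
    - {"delta_pos": [0, 0, 0], "delta_rot": [0, 0, 0]}
    - {"delta_pos": [0, 0, 0], "delta_rot": [0, 0, 0]}
    - {"delta_pos": [0, 0, 0], "delta_rot": [0, 0, 0]}
    - {"delta_pos": [0, 0, -0.05], "delta_rot": [0, 0, 0]}
    - {"delta_pos": [0, 0, -0.13], "delta_rot": [0, 0, 0]}
    - {"delta_pos": [0, 0, -0.22], "delta_rot": [0, 0, 0]}
    - {"delta_pos": [0, 0, -0.31], "delta_rot": [0, 0, 0]}
    - {"delta_pos": [0, 0, -0.4], "delta_rot": [0, 0, 0]}
    - {"delta_pos": [0, 0, -0.42], "delta_rot": [0, 0, 0]}
    - {"delta_pos": [0, 0, -0.42], "delta_rot": [0, 0, 0]}
  hand: 54

```text
time: 26.92
eef_pos: [592.1, -222.6, 202.7]
tool_rot: [3.14, -0.004, 0.061]
wrist_force: [0.2, 0.1, -0.4]
grip_width: 54.0
finger_force: 0.0
```

```bash
python3 -c "
from h import *
plan([465.4,-149.7,200],.06)"
```

```text
d [-0.4067, -0.2686, 0.0072] r [0.0002, -0.0006, 0.0002] t 26.9
```

Call:
move_arm:
  targets:
    - {"delta_pos": [-0.1, -0.07, 0], "delta_rot": [0, 0, 0]}
    - {"delta_pos": [-0.2, -0.13, 0], "delta_rot": [0, 0, 0]}
    - {"delta_pos": [-0.3, -0.2, 0], "delta_rot": [0, 0, 0]}
    - {"delta_pos": [-0.407, -0.269, 0], "delta_rot": [0, 0, 0]}
    - {"delta_pos": [-0.407, -0.269, 0], "delta_rot": [0, 0, 0]}
    - {"delta_pos": [-0.407, -0.269, 0], "delta_rot": [0, 0, 0]}
    - {"delta_pos": [-0.407, -0.269, 0], "delta_rot": [0, 0, 0]}
    - {"delta_pos": [-0.407, -0.269, 0], "delta_rot": [0, 0, 0]}

```text
time: 27.58
eef_pos: [464.9, -149.6, 199.9]
tool_rot: [-3.141, 0.0, 0.061]
wrist_force: [0.0, 0.7, 0.6]
grip_width: 54.3
finger_force: 0.0
```

```bash
python3 -c "
from h import *
plan([465.4,-149.7,71],.06)"
```

```text
d [0.0019, 0.0006, 0.4297] r [-0.0, 0.0, 0.0002] t 27.6
```

Call:
move_arm:
  targets:
    - {"delta_pos": [0.001, 0, 0.06], "delta_rot": [0, 0, 0]}
    - {"delta_pos": [0.001, 0, 0.13], "delta_rot": [0, 0, 0]}
    - {"delta_pos": [0.001, 0, 0.2], "delta_rot": [0, 0, 0]}
    - {"delta_pos": [0.001, 0, 0.27], "delta_rot": [0, 0, 0]}
    - {"delta_pos": [0.001, 0, 0.33], "delta_rot": [0, 0, 0]}
    - {"delta_pos": [0.001, 0, 0.38], "delta_rot": [0, 0, 0]}
    - {"delta_pos": [0.001, 0, 0.41], "delta_rot": [0, 0, 0]}
    - {"delta_pos": [0.001, 0, 0.429], "delta_rot": [0, 0, 0]}
    - {"delta_pos": [0.001, 0, 0.429], "delta_rot": [0, 0, 0]}
    - {"delta_pos": [0.001, 0, 0.429], "delta_rot": [0, 0, 0]}

```text
time: 28.42
eef_pos: [464.9, -149.4, 71.9]
tool_rot: [-3.142, -0.0, 0.061]
wrist_force: [0.3, -1.1, -0.9]
grip_width: 54.2
finger_force: 0.0
```

Call:
move_arm:
  targets:
    - {"delta_pos": [0, 0, 0], "delta_rot": [0, 0, 0]}
    - {"delta_pos": [0, 0, 0], "delta_rot": [0, 0, 0]}
    - {"delta_pos": [0, 0, 0], "delta_rot": [0, 0, 0]}
    - {"delta_pos": [0, 0, 0], "delta_rot": [0, 0, 0]}
    - {"delta_pos": [0, 0, 0], "delta_rot": [0, 0, 0]}
    - {"delta_pos": [0, 0, 0], "delta_rot": [0, 0, 0]}
  hand: 0

```text
time: 28.92
eef_pos: [465.0, -149.5, 72.3]
tool_rot: [3.141, -0.001, 0.061]
wrist_force: [0.9, -1.9, 7.5]
grip_width: 39.7
finger_force: 30.0
```

Call:
move_arm:
  targets:
    - {"delta_pos": [0, 0, -0.03], "delta_rot": [0, 0, 0]}
    - {"delta_pos": [0, 0, -0.08], "delta_rot": [0, 0, 0]}
    - {"delta_pos": [0, 0, -0.16], "delta_rot": [0, 0, 0]}
    - {"delta_pos": [0, 0, -0.24], "delta_rot": [0, 0, 0]}
    - {"delta_pos": [0, 0, -0.32], "delta_rot": [0, 0, 0]}
    - {"delta_pos": [0, 0, -0.4], "delta_rot": [0, 0, 0]}
    - {"delta_pos": [0, 0, -0.48], "delta_rot": [0, 0, 0]}
    - {"delta_pos": [0, 0, -0.51], "delta_rot": [0, 0, 0]}
    - {"delta_pos": [0, 0, -0.51], "delta_rot": [0, 0, 0]}
    - {"delta_pos": [0, 0, -0.51], "delta_rot": [0, 0, 0]}

```text
time: 29.75
eef_pos: [464.1, -149.1, 224.1]
tool_rot: [-3.141, 0.0, 0.062]
wrist_force: [-0.4, -0.7, -3.5]
grip_width: 39.7
finger_force: 30.0
```

```bash
python3 -c "
from h import *
F=[]
for i in range(5): t=cap('top'); F.append(ctrl.read_state()['wrist_force'])
print(np.mean(F,0),ctrl.read_state()['eef_pos'])
cv2.imwrite('pics/t11.png',cv2.resize(t['color'][100:260,200:460,::-1],None,fx=3,fy=3,interpolation=cv2.INTER_CUBIC))
plan([601,243,225],.079);plan([600,-156,225],.079)"
```

```text
[-0.11672161  0.19339392 -4.21076499] [ 463.93265165 -149.06792983  223.51358371]
d [0.5364, -1.2763, -0.0051] r [-0.0001, 0.0003, -0.0028] t 30.0
d [0.4513, 0.051, -0.0059] r [-0.0001, 0.0003, -0.0028] t 30.0
```

View pics/t11.png

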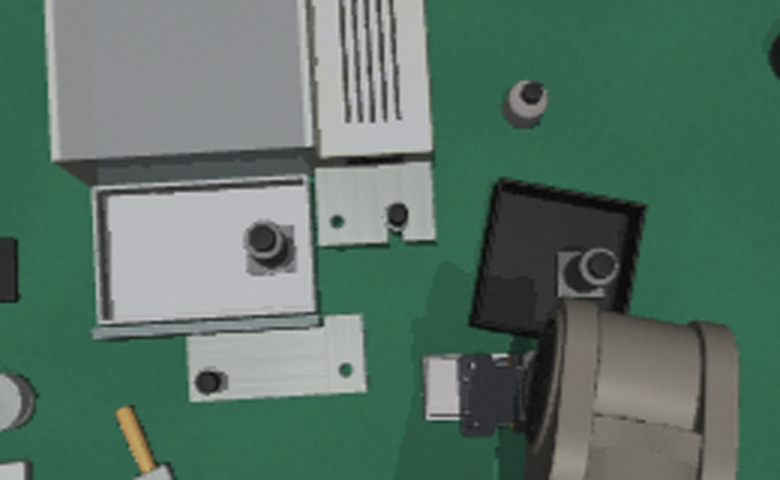

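It weighs 4.2 N, so cartridge 2 is full. The empty stands in the crate at (585,272). This one goes to the left part of the tray.

Call:
move_arm:
  targets:
    - {"delta_pos": [0.02, -0.03, 0], "delta_rot": [0, 0, 0]}
    - {"delta_pos": [0.06, -0.1, 0], "delta_rot": [0, 0, 0]}
    - {"delta_pos": [0.11, -0.2, 0], "delta_rot": [0, 0, 0]}
    - {"delta_pos": [0.16, -0.32, 0], "delta_rot": [0, 0, 0]}
    - {"delta_pos": [0.21, -0.44, 0], "delta_rot": [0, 0, 0]}
    - {"delta_pos": [0.26, -0.56, 0], "delta_rot": [0, 0, 0]}
    - {"delta_pos": [0.31, -0.68, 0], "delta_rot": [0, 0, 0]}
    - {"delta_pos": [0.36, -0.8, 0], "delta_rot": [0, 0, 0]}
    - {"delta_pos": [0.4, -0.9, 0], "delta_rot": [0, 0, 0]}
    - {"delta_pos": [0.43, -0.98, 0], "delta_rot": [0, 0, 0]}
    - {"delta_pos": [0.43, -0.98, 0], "delta_rot": [0, 0, 0]}

```text
time: 30.92
eef_pos: [575.3, 159.4, 223.9]
tool_rot: [-3.139, 0.001, 0.068]
wrist_force: [-1.8, -0.7, -3.4]
grip_width: 39.5
finger_force: 30.0
```

Call:
move_arm:
  targets:
    - {"delta_pos": [0.04, -0.1, 0], "delta_rot": [0, 0, -0.0028]}
    - {"delta_pos": [0.08, -0.2, 0], "delta_rot": [0, 0, -0.0028]}
    - {"delta_pos": [0.1, -0.27, 0], "delta_rot": [0, 0, -0.0028]}
    - {"delta_pos": [0.104, -0.29, 0], "delta_rot": [0, 0, -0.0028]}
    - {"delta_pos": [0.104, -0.29, 0], "delta_rot": [0, 0, -0.0028]}
    - {"delta_pos": [0.104, -0.29, 0], "delta_rot": [0, 0, -0.0028]}
    - {"delta_pos": [0.104, -0.29, 0], "delta_rot": [0, 0, -0.0028]}

```text
time: 31.5
eef_pos: [600.9, 239.7, 224.4]
tool_rot: [3.141, 0.0, 0.078]
wrist_force: [0.9, 0.1, -4.3]
grip_width: 39.8
finger_force: 30.0
```

```bash
python3 -c "
from h import *
plan([601,243,81],.079)"
```

```text
d [0.0014, -0.0113, 0.4781] r [0.0001, 0.0001, -0.0002] t 31.5
```

Call:
move_arm:
  targets:
    - {"delta_pos": [0, -0.006, 0.08], "delta_rot": [0, 0, 0]}
    - {"delta_pos": [0, -0.006, 0.18], "delta_rot": [0, 0, 0]}
    - {"delta_pos": [0, -0.006, 0.27], "delta_rot": [0, 0, 0]}
    - {"delta_pos": [0, -0.006, 0.34], "delta_rot": [0, 0, 0]}
    - {"delta_pos": [0, -0.006, 0.4], "delta_rot": [0, 0, 0]}
    - {"delta_pos": [0, -0.006, 0.44], "delta_rot": [0, 0, 0]}
    - {"delta_pos": [0, -0.006, 0.46], "delta_rot": [0, 0, 0]}
    - {"delta_pos": [0, -0.006, 0.468], "delta_rot": [0, 0, 0]}
    - {"delta_pos": [0, -0.006, 0.474], "delta_rot": [0, 0, 0]}
    - {"delta_pos": [0, -0.006, 0.474], "delta_rot": [0, 0, 0]}
    - {"delta_pos": [0, -0.006, 0.474], "delta_rot": [0, 0, 0]}

```text
time: 32.42
eef_pos: [601.3, 242.9, 83.5]
tool_rot: [-3.141, -0.001, 0.079]
wrist_force: [-0.8, -0.8, -4.0]
grip_width: 39.6
finger_force: 30.0
```

Call:
move_arm:
  targets:
    - {"delta_pos": [0, 0, 0.004], "delta_rot": [0, 0, 0]}
    - {"delta_pos": [0, 0, 0.008], "delta_rot": [0, 0, 0]}
    - {"delta_pos": [0, 0, 0.01], "delta_rot": [0, 0, 0]}
    - {"delta_pos": [0, 0, 0.01], "delta_rot": [0, 0, 0]}

```text
time: 32.75
eef_pos: [601.3, 242.8, 80.4]
tool_rot: [-3.141, -0.001, 0.079]
wrist_force: [-1.0, -1.9, 5.9]
grip_width: 40.1
finger_force: 30.0
```

Call:
move_arm:
  targets:
    - {"delta_pos": [0, 0, 0], "delta_rot": [0, 0, 0]}
    - {"delta_pos": [0, 0, 0], "delta_rot": [0, 0, 0]}
    - {"delta_pos": [0, 0, 0], "delta_rot": [0, 0, 0]}
    - {"delta_pos": [0, 0, 0], "delta_rot": [0, 0, 0]}
    - {"delta_pos": [0, 0, -0.05], "delta_rot": [0, 0, 0]}
    - {"delta_pos": [0, 0, -0.13], "delta_rot": [0, 0, 0]}
    - {"delta_pos": [0, 0, -0.22], "delta_rot": [0, 0, 0]}
    - {"delta_pos": [0, 0, -0.31], "delta_rot": [0, 0, 0]}
    - {"delta_pos": [0, 0, -0.4], "delta_rot": [0, 0, 0]}
    - {"delta_pos": [0, 0, -0.42], "delta_rot": [0, 0, 0]}
    - {"delta_pos": [0, 0, -0.42], "delta_rot": [0, 0, 0]}
  hand: 54

```text
time: 33.67
eef_pos: [601.8, 243.3, 207.8]
tool_rot: [-3.14, -0.004, 0.079]
wrist_force: [-0.1, -0.8, 0.5]
grip_width: 54.2
finger_force: 0.0
```

```bash
python3 -c "
from h import *
plan([464.2,181,200],.079)"
```

```text
d [-0.4737, 0.1707, 0.0242] r [-0.0002, -0.0006, 0.0] t 33.7
```

Call:
move_arm:
  targets:
    - {"delta_pos": [-0.1, 0.03, 0], "delta_rot": [0, 0, 0]}
    - {"delta_pos": [-0.22, 0.08, 0], "delta_rot": [0, 0, 0]}
    - {"delta_pos": [-0.34, 0.12, 0], "delta_rot": [0, 0, 0]}
    - {"delta_pos": [-0.44, 0.16, 0], "delta_rot": [0, 0, 0]}
    - {"delta_pos": [-0.473, 0.171, 0], "delta_rot": [0, 0, 0]}
    - {"delta_pos": [-0.473, 0.171, 0.1], "delta_rot": [0, 0, 0]}
    - {"delta_pos": [-0.473, 0.171, 0.2], "delta_rot": [0, 0, 0]}
    - {"delta_pos": [-0.473, 0.171, 0.28], "delta_rot": [0, 0, 0]}
    - {"delta_pos": [-0.473, 0.171, 0.28], "delta_rot": [0, 0, 0]}
    - {"delta_pos": [-0.473, 0.171, 0.28], "delta_rot": [0, 0, 0]}

```text
time: 34.5
eef_pos: [462.6, 180.1, 120.4]
tool_rot: [3.141, 0.003, 0.079]
wrist_force: [-0.9, 0.1, 0.6]
grip_width: 53.9
finger_force: 0.0
```

```bash
python3 -c "
from h import *
t=cap('top');s=cap('side')
A=cv2.resize(s['color'][90:330,190:430,::-1],(400,400));B=cv2.resize(t['color'][90:270,220:400,::-1],(400,400),interpolation=cv2.INTER_CUBIC)
cv2.imwrite('pics/p12.png',np.hstack([A,B]))
plan([464.2,180.5,68],.079)"
```

```text
d [0.0005, 0.0011, 0.1812] r [-0.0001, -0.0001, 0.0] t 34.6
```

View pics/p12.png

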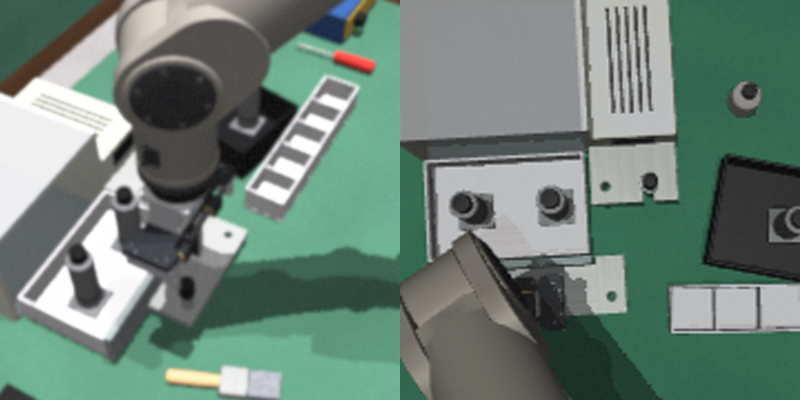

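Both full cartridges stand upright in the tray, the rack is empty and the pin is in its notch. Next I grip the handle and push gently.

Call:
move_arm:
  targets:
    - {"delta_pos": [0.001, 0, 0.06], "delta_rot": [0, 0, 0]}
    - {"delta_pos": [0.001, 0, 0.12], "delta_rot": [0, 0, 0]}
    - {"delta_pos": [0.001, 0, 0.16], "delta_rot": [0, 0, 0]}
    - {"delta_pos": [0.001, 0, 0.178], "delta_rot": [0, 0, 0]}
    - {"delta_pos": [0.001, 0, 0.178], "delta_rot": [0, 0, 0]}
    - {"delta_pos": [0.001, 0, 0.178], "delta_rot": [0, 0, 0]}

```text
time: 35.1
eef_pos: [464.3, 180.7, 69.1]
tool_rot: [-3.141, -0.001, 0.079]
wrist_force: [0.5, 0.2, 0.3]
grip_width: 53.7
finger_force: 0.0
```

Call:
move_arm:
  targets:
    - {"delta_pos": [0, 0, 0], "delta_rot": [0, 0, 0]}
    - {"delta_pos": [0, 0, 0], "delta_rot": [0, 0, 0]}
    - {"delta_pos": [0, 0, 0], "delta_rot": [0, 0, 0]}
    - {"delta_pos": [0, 0, 0], "delta_rot": [0, 0, 0]}
    - {"delta_pos": [0, 0, 0], "delta_rot": [0, 0, 0]}
    - {"delta_pos": [0, 0, 0], "delta_rot": [0, 0, 0]}
    - {"delta_pos": [0, 0, 0], "delta_rot": [0, 0, 0]}
  hand: 0

```text
time: 35.68
eef_pos: [463.9, 181.1, 68.4]
tool_rot: [-3.141, -0.001, 0.079]
wrist_force: [-0.9, 4.2, 4.2]
grip_width: 23.7
finger_force: 30.0
```

Call:
move_arm:
  targets:
    - {"delta_pos": [0.005, 0, 0], "delta_rot": [0, 0, 0]}
    - {"delta_pos": [0.015, 0, 0], "delta_rot": [0, 0, 0]}
    - {"delta_pos": [0.03, 0, 0], "delta_rot": [0, 0, 0]}
    - {"delta_pos": [0.05, 0, 0], "delta_rot": [0, 0, 0]}
    - {"delta_pos": [0.07, 0, 0], "delta_rot": [0, 0, 0]}
    - {"delta_pos": [0.09, 0, 0], "delta_rot": [0, 0, 0]}
    - {"delta_pos": [0.11, 0, 0], "delta_rot": [0, 0, 0]}
    - {"delta_pos": [0.13, 0, 0], "delta_rot": [0, 0, 0]}
    - {"delta_pos": [0.15, 0, 0], "delta_rot": [0, 0, 0]}
    - {"delta_pos": [0.165, 0, 0], "delta_rot": [0, 0, 0]}
    - {"delta_pos": [0.175, 0, 0], "delta_rot": [0, 0, 0]}
    - {"delta_pos": [0.18, 0, 0], "delta_rot": [0, 0, 0]}

```text
time: 36.68
eef_pos: [517.9, 185.2, 68.4]
tool_rot: [-3.141, -0.0, 0.079]
wrist_force: [-3.3, 2.3, 7.8]
grip_width: 23.3
finger_force: 30.0
```

Call:
move_arm:
  targets:
    - {"delta_pos": [0.005, 0, 0], "delta_rot": [0, 0, 0]}
    - {"delta_pos": [0.015, 0, 0], "delta_rot": [0, 0, 0]}
    - {"delta_pos": [0.03, 0, 0], "delta_rot": [0, 0, 0]}
    - {"delta_pos": [0.05, 0, 0], "delta_rot": [0, 0, 0]}
    - {"delta_pos": [0.07, 0, 0], "delta_rot": [0, 0, 0]}
    - {"delta_pos": [0.09, 0, 0], "delta_rot": [0, 0, 0]}
    - {"delta_pos": [0.11, 0, 0], "delta_rot": [0, 0, 0]}
    - {"delta_pos": [0.13, 0, 0], "delta_rot": [0, 0, 0]}
    - {"delta_pos": [0.15, 0, 0], "delta_rot": [0, 0, 0]}
    - {"delta_pos": [0.165, 0, 0], "delta_rot": [0, 0, 0]}
    - {"delta_pos": [0.175, 0, 0], "delta_rot": [0, 0, 0]}
    - {"delta_pos": [0.18, 0, 0], "delta_rot": [0, 0, 0]}

```text
time: 37.68
eef_pos: [571.7, 189.4, 68.4]
tool_rot: [-3.141, -0.0, 0.079]
wrist_force: [-2.7, 3.5, 8.9]
grip_width: 23.4
finger_force: 30.0
```

Call:
move_arm:
  targets:
    - {"delta_pos": [0.005, 0, 0], "delta_rot": [0, 0, 0]}
    - {"delta_pos": [0.015, 0, 0], "delta_rot": [0, 0, 0]}
    - {"delta_pos": [0.03, 0, 0], "delta_rot": [0, 0, 0]}
    - {"delta_pos": [0.05, 0, 0], "delta_rot": [0, 0, 0]}
    - {"delta_pos": [0.07, 0, 0], "delta_rot": [0, 0, 0]}
    - {"delta_pos": [0.09, 0, 0], "delta_rot": [0, 0, 0]}
    - {"delta_pos": [0.11, 0, 0], "delta_rot": [0, 0, 0]}
    - {"delta_pos": [0.13, 0, 0], "delta_rot": [0, 0, 0]}
    - {"delta_pos": [0.145, 0, 0], "delta_rot": [0, 0, 0]}
    - {"delta_pos": [0.155, 0, 0], "delta_rot": [0, 0, 0]}
    - {"delta_pos": [0.162, 0, 0], "delta_rot": [0, 0, 0]}
    - {"delta_pos": [0.164, 0, 0], "delta_rot": [0, 0, 0]}

```text
time: 38.68
eef_pos: [620.6, 193.1, 68.4]
tool_rot: [-3.141, -0.0, 0.079]
wrist_force: [-3.2, 1.9, 8.0]
grip_width: 23.8
finger_force: 30.0
```

Call:
move_arm:
  targets:
    - {"delta_pos": [0.003, 0, 0], "delta_rot": [0, 0, 0]}
    - {"delta_pos": [0.006, 0, 0], "delta_rot": [0, 0, 0]}
    - {"delta_pos": [0.009, 0, 0], "delta_rot": [0, 0, 0]}
    - {"delta_pos": [0.012, 0, 0], "delta_rot": [0, 0, 0]}
    - {"delta_pos": [0.014, 0, 0], "delta_rot": [0, 0, 0]}
    - {"delta_pos": [0.014, 0, 0], "delta_rot": [0, 0, 0]}
    - {"delta_pos": [0.014, 0, 0], "delta_rot": [0, 0, 0]}

```text
time: 39.27
eef_pos: [623.2, 193.3, 68.4]
tool_rot: [3.141, 0.002, 0.08]
wrist_force: [-11.3, 0.4, 14.7]
grip_width: 23.5
finger_force: 30.0
```

The push force rose to 11 N and the handle stopped at x 623, so the drawer is home. I release and retreat.

Call:
move_arm:
  targets:
    - {"delta_pos": [-0.005, 0, 0], "delta_rot": [0, 0, 0]}
    - {"delta_pos": [-0.008, 0, 0], "delta_rot": [0, 0, 0]}
    - {"delta_pos": [-0.008, 0, 0], "delta_rot": [0, 0, 0]}
    - {"delta_pos": [-0.008, 0, 0], "delta_rot": [0, 0, 0]}
    - {"delta_pos": [-0.008, 0, -0.05], "delta_rot": [0, 0, 0]}
    - {"delta_pos": [-0.008, 0, -0.13], "delta_rot": [0, 0, 0]}
    - {"delta_pos": [-0.008, 0, -0.22], "delta_rot": [0, 0, 0]}
    - {"delta_pos": [-0.008, 0, -0.31], "delta_rot": [0, 0, 0]}
    - {"delta_pos": [-0.008, 0, -0.4], "delta_rot": [0, 0, 0]}
    - {"delta_pos": [-0.008, 0, -0.48], "delta_rot": [0, 0, 0]}
    - {"delta_pos": [-0.008, 0, -0.48], "delta_rot": [0, 0, 0]}
  hand: 54

```text
time: 40.18
eef_pos: [624.3, 193.7, 217.3]
tool_rot: [-3.14, -0.006, 0.079]
wrist_force: [0.1, -0.2, -0.5]
grip_width: 54.2
finger_force: 0.0
```

Call:
move_arm:
  targets:
    - {"delta_pos": [-0.05, 0.05, 0], "delta_rot": [0, 0, 0]}
    - {"delta_pos": [-0.4, 0.4, 0], "delta_rot": [0, 0, 0]}
    - {"delta_pos": [-0.4, 0.4, 0], "delta_rot": [0, 0, 0]}
    - {"delta_pos": [-0.4, 0.4, 0], "delta_rot": [0, 0, 0]}
    - {"delta_pos": [-0.4, 0.4, 0], "delta_rot": [0, 0, 0]}
    - {"delta_pos": [-0.4, 0.4, 0], "delta_rot": [0, 0, 0]}
    - {"delta_pos": [-0.4, 0.4, 0], "delta_rot": [0, 0, 0]}
    - {"delta_pos": [-0.4, 0.4, 0], "delta_rot": [0, 0, 0]}

```text
time: 40.85
eef_pos: [512.6, 64.3, 212.2]
tool_rot: [-3.141, -0.001, 0.079]
wrist_force: [0.6, 0.8, -0.5]
grip_width: 54.0
finger_force: 0.0
```

```bash
python3 -c "
from h import *
t=cap('top');s=cap('side')
A=cv2.resize(s['color'][90:330,110:350,::-1],(400,400));B=cv2.resize(t['color'][60:240,210:390,::-1],(400,400),interpolation=cv2.INTER_CUBIC)
cv2.imwrite('pics/p13.png',np.hstack([A,B]))
b=blobs(t,(260,170,275,186),45,4);c=blobs(s,(240,230,253,248),45,4);print(b,c)
print('before: top 268.6 178.2, side 246.0 240.5; 10mm shift =',proj(t,[610,190,80])-proj(t,[620,190,80]))
"
```

```text
[([268.6, 178.2], 16, [266, 175, 5, 6])] [([246.0, 240.5], 33, [243, 237, 6, 8])]
before: top 268.6 178.2, side 246.0 240.5; 10mm shift = [-0.0816751   3.14639936]
```

View pics/p13.png

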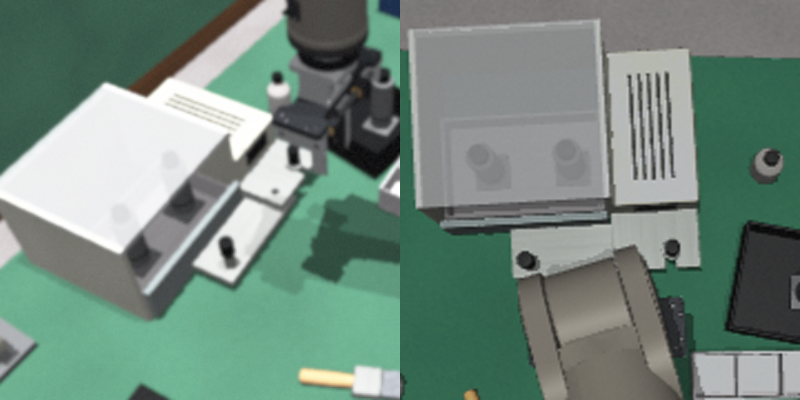

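The handle blob is back at exactly its starting pixels, so the drawer is home. Both full cartridges stand upright under the clear roof, the pin is in its notch at (672,248), the empty is in the crate, and the robot touches nothing. I hand the job in.

```bash
python3 -c "
from rig import ctrl
print(ctrl.close_job())"
```

```text
the job is handed in; nothing more can be done
None
```

The job is handed in (no verdict was returned): the pin hangs in its notch, the two full cartridges stand in the closed drawer, and the one empty is in the crate.

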